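# Tighten the bone holder's clamp screw with the click wrench

### The arm

A 7-joint arm with a two-finger parallel gripper is mounted at the origin on the work surface. World frame = base frame: x ahead of the robot, y to its left, z up, the work surface at z = 0. Lengths are in m, angles in rad, forces in N, time in s.
With the tool pointing down it reaches from about 0.4 to 0.875 m from the base axis. Payload 6.5 kg.
Tool frame: the origin (TCP) lies on the centre line of the jaws, within the pads' length; the fingertips stand 22 mm ahead of it and the grasp point (between the pads) lies 3 mm ahead of it; x points along the fingers, y is the direction in which the jaws open and shut, and the axes are right-handed (so a half turn about x gives the same grasp; the last joint's range is limited). The gripper opens to 85 mm and grips with 20 to 120 N. Pads are 22 mm wide; open, the fingers measure 114 mm over their backs; the gripper's body (76 mm by 85 mm) begins 54 mm behind the grasp point. The pads swing forward as they close: fully open they stand 13 mm farther back than shut.
Start: joints at [1.225, 0.536, -0.004, 1.538, 0.003, 1.067, -0.071], TCP at [0.18, -0.625, 0.253] pointing down, gripper open.
Joint ranges: [-2.7, 2.7], [-0.37, 2.16], [-1.27, 1.26], [0.24, 2.4], [-1.31, 4.45], [0.19, 1.91], [-2.76, 2.76]. Speed limits (rad/s): [2.39, 2.39, 3.14, 3.14, 3.14, 3.14, 3.14].

### API

Orientations are given as a rotation vector (axis times angle).
In Python, from rig import * gives the robot as it stands. The module is installed in compiled form; this text tells all that it offers.
- The arm moves only by the tool carry_out, never from a script. Its argument "steps" is a list of rows, each a list of 3 entries, a list of its own where there are three numbers: the opening in per cent of the stroke, from 0 (shut) to 100 (fully open), then the shift along the world's x, y, z in mm, then the turn about the world's z in degrees. In form: [[gripper, [x, y, z], spin], ...]. A call has 1 to 20 rows; each row is the pose to reach, as a shift and turn from the pose commanded when the call began; what a row does not reach only later rows make up. A row lasts 1/12 s, in which the tool goes at most 41.7 mm and 7.16 degrees, less where a joint would pass 70% of its speed; a pose out of reach is approached as far as the arm can. A call with a gripper value outside its range is refused whole. The fingers move at their own pace and stop on an object; "newtons" is the grip in N (left out, the last holds). Time passes only in rows, so rows that repeat a pose let the fingers close. It gives the time, the measured TCP pose, the force and the opening at its end, in the units of the state.
- sense(): the state, without advancing time (a new reading comes with each control period).
- read_camera(name): name is "side" or "top" or "wrist"; returns the picture (420x560x3 uint8, blue, green, red); there is no depth.
- camera_info(name): a dict with "K" (3x3 intrinsics, pixels), "rvec" (rotation vector, rad) and "tvec" (3), from world to camera coordinates, as OpenCV has them. Camera axes: x right, y down, z forward; pixel columns grow to the right and rows downward; lengths in m; the calibration is good to about 2 mm. The wrist camera is an equidistant fisheye: a pixel r from the principal point sees the ray r / f radians off the axis. A picture is of the moment at which its call begins: read the wrist's pose just before it. camera_info takes no time and is no camera call; for the wrist camera it gives the pose at the moment of the call.
- close_job(): hands the job in, once; it reports no verdict.
The state is a dict: "t": time; "joint_positions": joint angles; "qd": joint speeds; "joint_efforts": joint torques, N m; "position": TCP position; "tool_rot": TCP orientation; "ft_force": force on the tool from outside, world axes, zero at the start; "torque": the same for the moment, N m; "opening": opening from 0.0 (shut) to 1.0 (fully open).
Only numpy, scipy, OpenCV 4.12 (cv2) and the standard library are available. Lean on these libraries where they do the work, as an engineer would, in place of code of your own. Each camera call takes 0.05 s, during which the arm holds its last target.

### The job

The foam practice bone is only loosely held: take the click-type torque wrench out of its fork rest in the white instrument tray, set its square socket fully down over the square-headed screw on top of the bone holder without forcing it, and turn the screw clockwise (seen from above) until it is tight and the wrench handle gives. Stop at the give - pulling on past it would crush the bone - then ease off without turning the screw back, lift the wrench off and lay it gently back in both forks of its rest the way it lay, letting go of it. Leave everything else where it is.

Things in the scene. Friction and masses are not known exactly. Their poses are not given: they have to be found in the camera images.
- wrench: click-type torque wrench, 229 mm long, 0.35 kg: round steel head (48 mm wide) with a downward socket, flat neck, black grip. Origin: socket axis at the socket's mouth (lowest point); x along the handle away from the head, z up. The grip is a straight bar, 18 mm wide (y), 20 mm high, from x = 60 to 205 mm, centre line at z = 40 mm. Centre of mass near x = 90 mm. Starts in the tray's forks, socket down
- wrench_grip (a point): point on the centre line of the wrench's black grip, 105 mm from the socket's axis, a good place to take hold: midway between the two forks when it lies in the rest, about 40 mm of free grip to either side. Axes as wrench
- socket (a point): centre of the socket's mouth, same point and axes as wrench. The socket is square, 20.5 mm between its walls, 18 mm deep, its mouth flared to 24.5 mm over the first 3 mm; its walls are square to the wrench's x and y while the click joint reads 0. Outside, the socket is 35 mm square
- click (a joint): breakaway joint between head and handle, about the socket's axis, rad. 0 = straight, held by a preloaded spring. At 1.2 N m clockwise (11 N sideways at 105 mm, less if the hand also twists) it gives: the handle runs ahead of the head, the value grows, the force stays nearly level (0.6 N m more per rad). Springs back to 0 as it is eased off. Given at 0.05; beyond 0.20 it is pulled on past the click; stop at 0.28
- screw_head (a point): square-headed clamp screw on the holder's crossbar, axis upright. Point: on the axis at the foot of the square, on its round shoulder (32 mm wide) where the socket's mouth comes to rest, 104 mm above the table. Square 19 mm across flats, 16 mm high, the top 3 mm a round cone. x and y are square to its faces and turn with it. The socket fits in four ways, a quarter turn apart, with 5 degrees of play each way; oiled steel
- screw (a joint): turning angle of the clamp screw, rad, growing clockwise seen from above. It starts slack and turns against a drag of about 0.45 N m while it moves until it comes up tight and stops dead. How far that is differs from start to start (15 to 45 degrees of turning); the reading at which it happens is not marked
- holder: bench bone holder, fixed: aluminium base 120 mm (x) by 100 mm (y), a yoke (two legs, crossbar 96 mm long in x, 34 mm wide, top at 98 mm) with the clamp screw upright through its middle, and a beige foam bone 178 mm long lying along y through the yoke, up to 62 mm high. Origin: middle of the underside; x away from the robot when unturned
- tray: white instrument tray, fixed, 330 mm (x) by 220 mm (y), rim 37 mm high, floor 4 mm. Origin: middle of the underside. Two grey forks stand in it in line along x, 120 mm apart; slot 22 mm wide at its floor (42 mm up) flaring to 33 mm at the prongs' tops (58 mm). Wrench at rest: handle to the tray's -x, socket axis at (80, 30) mm, mouth 12 mm up; forks cross it 45 and 165 mm from the socket's axis
- rest (a point): where the grip's point (wrench_grip) lies when the wrench is in its rest: midway between the forks, 52 mm above the tray's underside. Axes as tray (the wrench's x points to this frame's -x)
- driver: T-handled pin driver, about 94 mm long and 16 mm high, lying loose in the tray beside the rest; origin under its middle; leave alone
- forceps: straight steel forceps, 120 mm long and 10 mm high, lying loose in the tray; origin under the middle; leave alone
- cup: small steel bowl, 64 mm wide and 36 mm high; origin under its middle; leave alone
- flask: white square bottle, 50 x 70 mm, 166 mm high; origin under its middle; leave alone
- dish: open steel instrument dish, 75 x 100 mm, 34 mm high; origin under its middle; leave alone
- spray: pale blue round bottle, 56 mm wide, 150 mm high; origin under its middle; leave alone
Things that resemble listed ones, but are neither listed nor needed, are in the scene too. Leave any green look-alike of the wrench alone. What is shaped like the holder but green is not meant.

How it is judged:
By the outcome, as a careful person would: the job done as asked, in the order asked, and still so for the second after the job is handed in, with the robot touching nothing.
It also fails if it takes over 69 s, if anything falls off the work surface, if the arm or the gripper's body presses on something with over 40 N, if the wrist force passes 120 N, or if a joint passes its speed limit or range.

## Working session

There is one attempt and no reset: what is moved stays moved. The work goes in short steps, Python scripts to look and compute and a tool call to move; the robot and the scene stay as the last step left them, time stands still between calls to the robot, and variables do not carry over. Pictures are saved under pics/ and viewed, and the job is handed in when it is done.

Besides the shell and the picture viewer there is one more tool, called after "Request:" as name(argument=value, ...) on one line, values as JSON. carry_out: Moves the arm, as the interface text tells. Its arguments: {"type":"object","properties":{"steps":{"type":"array"},"newtons":{"type":"number"}},"required":["steps"]}

```bash
mkdir -p pics; python3 - <<'E'
from rig import *
import cv2
s=sense();print(s)
for n in("side","top","wrist"):
    print(n,camera_info(n)); cv2.imwrite(f"pics/{n}0.png",read_camera(n))
E
```

```text
{'t': 0.0, 'joint_positions': array([ 1.22477722,  0.53718034, -0.00444528,  1.53884806,  0.00258908,
        1.06732955, -0.07118994]), 'qd': array([ 0.00160484,  0.00141664,  0.00041867,  0.00044983, -0.00128648,
        0.00062152,  0.00085463]), 'joint_efforts': array([-5.95001126e-06, -5.83407927e+01,  1.04860581e+00, -2.59105504e+01,
        1.23568723e-02,  9.57268086e-03, -9.69861844e-06]), 'position': array([ 0.17934616, -0.62415093,  0.25241359]), 'tool_rot': array([ 2.07182685,  0.29371689, -2.07257989]), 'ft_force': array([-0.42471519,  0.0665579 , -0.6036309 ]), 'torque': array([ 0.00457884, -0.02720278, -0.02616757]), 'opening': 1.0031370271142803}
side {'K': array([[468.0580722 ,   0.        , 287.6496225 ],
       [  0.        , 468.0580722 , 211.16674654],
       [  0.        ,   0.        ,   1.        ]]), 'rvec': array([ 0.87106086, -2.58497902,  1.0187541 ]), 'tvec': array([0.35468011, 0.23828551, 1.18283406])}
top {'K': array([[441.98739559,   0.        , 278.55716153],
       [  0.        , 441.98739559, 215.66078152],
       [  0.        ,   0.        ,   1.        ]]), 'rvec': array([ 2.17949165, -2.1668939 ,  0.11083051]), 'tvec': array([-0.00852242,  0.45383029,  1.28100462])}
wrist {'K': array([[325.1922621 ,   0.        , 274.36650295],
       [  0.        , 325.1922621 , 210.72141033],
       [  0.        ,   0.        ,   1.        ]]), 'rvec': array([-2.30626339,  1.73565223,  0.26826228]), 'tvec': array([-0.64965581, -0.03937219,  0.38108392])}
```

View pics/side0.png

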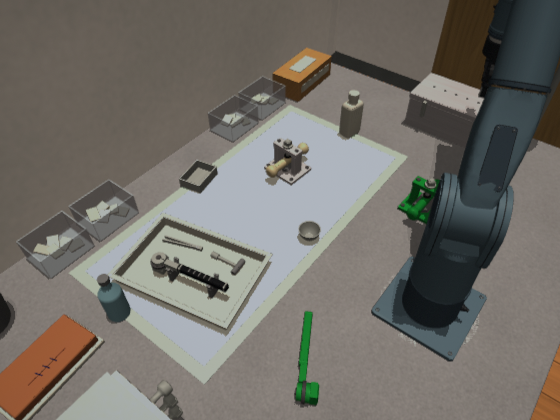

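View pics/top0.png

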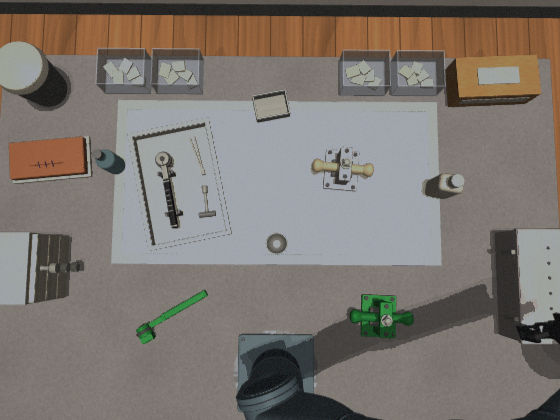

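View pics/wrist0.png

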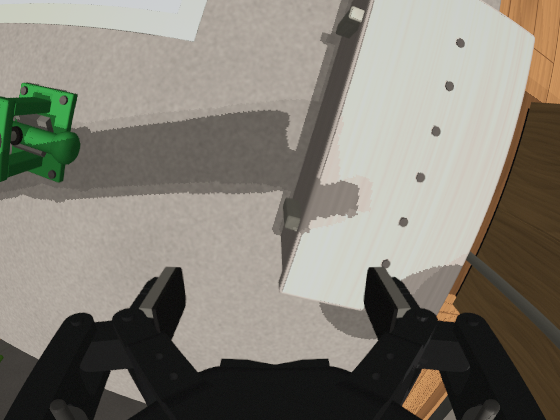

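The wanted wrench is steel and black, with its head at top px (164,158) and grip at (170,200) in the white tray. The candidates it could be confused with are:
- green wrench look-alike, top (172,315)
- pin driver, top (206,203)
- forceps, top (198,157)

The holder is beige and aluminium at top (343,168). Its green look-alike is at (378,317).

```bash
cat > h.py <<'E'
import numpy as np, cv2
from scipy.spatial.transform import Rotation as R
def cam(ci):
    M=cv2.Rodrigues(np.array(ci['rvec']))[0]; return np.array(ci['K']),M,np.array(ci['tvec']).ravel()
def proj(ci,P,fish=False):
    K,M,t=cam(ci); p=np.atleast_2d(P)@M.T+t
    if fish:
        r=np.hypot(p[:,0],p[:,1]); th=np.arctan2(r,p[:,2]); s=np.where(r>1e-9,th/np.maximum(r,1e-9),1)
        return np.c_[K[0,0]*p[:,0]*s+K[0,2],K[1,1]*p[:,1]*s+K[1,2]]
    return np.c_[K[0,0]*p[:,0]/p[:,2]+K[0,2],K[1,1]*p[:,1]/p[:,2]+K[1,2]]
def back(ci,uv,z,fish=False):
    K,M,t=cam(ci); uv=np.atleast_2d(uv).astype(float)
    a=np.c_[(uv[:,0]-K[0,2])/K[0,0],(uv[:,1]-K[1,2])/K[1,1]]
    if fish:
        r=np.hypot(a[:,0],a[:,1]); s=np.where(r>1e-9,np.sin(r)/np.maximum(r,1e-9),1)
        d=np.c_[a*s[:,None],np.cos(r)]
    else: d=np.c_[a,np.ones(len(a))]
    d=d@M; c=-M.T@t
    return c+d*((z-c[2])/d[:,2])[:,None]
E
python3 - <<'E'
from rig import *
from h import *
im=cv2.imread("pics/top0.png")
a=cv2.resize(im[110:260,120:245],None,fx=4,fy=4,interpolation=cv2.INTER_CUBIC);cv2.imwrite("pics/c1.png",a)
a=cv2.resize(im[130:205,295:395],None,fx=7,fy=7,interpolation=cv2.INTER_CUBIC);cv2.imwrite("pics/c2.png",a)
ci=camera_info("top")
K,M,t=cam(ci);print(-M.T@t)
print(back(ci,[(164,158)],.06),back(ci,[(173,222)],.06),back(ci,[(347,163)],.12))
s=sense();T=R.from_rotvec(s['tool_rot']).as_matrix();print(T)
w=camera_info("wrist");K,M,t=cam(w);print(-M.T@t, M)
E
```

```text
[ 3.26611007e-01 -8.98446889e-04  1.31921638e+00]
[[0.61598038 0.32699574 0.06      ]] [[0.43016376 0.2955851  0.06      ]] [[ 0.59147673 -0.19363046  0.12      ]]
[[-4.30938866e-04  2.76234593e-01 -9.61090143e-01]
 [ 1.25607262e-03 -9.61089325e-01 -2.76234921e-01]
 [-9.99999118e-01 -1.32623938e-03  6.72000335e-05]]
[ 0.25380002 -0.60348899  0.3746669 ] [[ 2.76652248e-01 -9.60969649e-01 -9.31772955e-04]
 [-9.16504719e-01 -2.64142585e-01  3.00412708e-01]
 [-2.88933615e-01 -8.22558767e-02 -9.53808857e-01]]
```

View pics/c1.png

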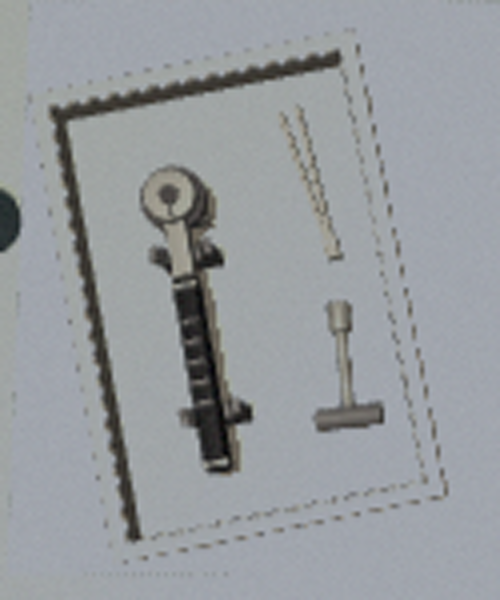

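View pics/c2.png

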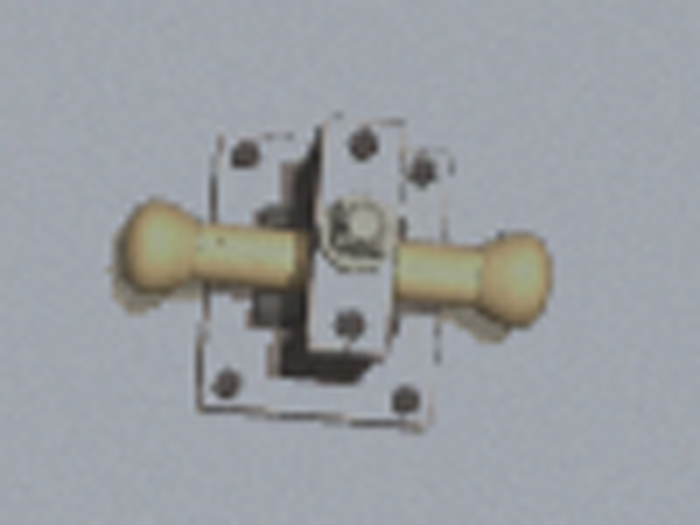

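The crop confirms the steel and black wrench in the tray forks. I'll move above the real holder first for a close look.

Request:
carry_out(steps=[[100,[390,425,20],-6],[100,[390,425,20],-6],[100,[390,425,20],-6],[100,[390,425,20],-6],[100,[390,425,20],-6],[100,[390,425,20],-6],[100,[390,425,20],-6],[100,[390,425,20],-6],[100,[390,425,20],-6],[100,[390,425,20],-6],[100,[390,425,20],-6],[100,[390,425,20],-6],[100,[390,425,20],-6],[100,[390,425,20],-6],[100,[390,425,20],-6],[100,[390,425,20],-6],[100,[390,425,20],-6],[100,[390,425,20],-6]])

```text
t: 1.65
position: [0.5684, -0.2015, 0.273]
tool_rot: [2.13, 0.184, -2.132]
ft_force: [0.1, 0.5, -0.6]
opening: 1.002
```

```bash
python3 - <<'E'
from rig import *
from h import *
import pickle
s=sense();print(s['t'],s['position'],s['joint_positions'])
w=camera_info("wrist");im=read_camera("wrist");cv2.imwrite("pics/w1.png",im);pickle.dump(w,open("w1.pkl","wb"))
uv=proj(w,[[.591,-.194,.11]],True)[0];print(uv)
u,v=uv.astype(int)
u0,v0=max(u-60,0),max(v-60,0)
print(u0,v0)
cv2.imwrite("pics/w1c.png",cv2.resize(im[v0:v0+120,u0:u0+120],None,fx=5,fy=5,interpolation=cv2.INTER_CUBIC))
E
```

```text
1.65 [ 0.56837954 -0.20146544  0.27300408] [ 0.38190528  0.44270339 -0.15783146  1.64071604  0.07825408  1.06522471
 -1.1971078 ]
[269.80811735 171.91038427]
209 111
```

View pics/w1.png

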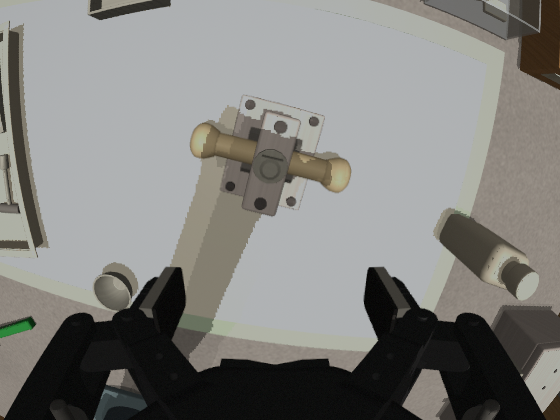

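View pics/w1c.png

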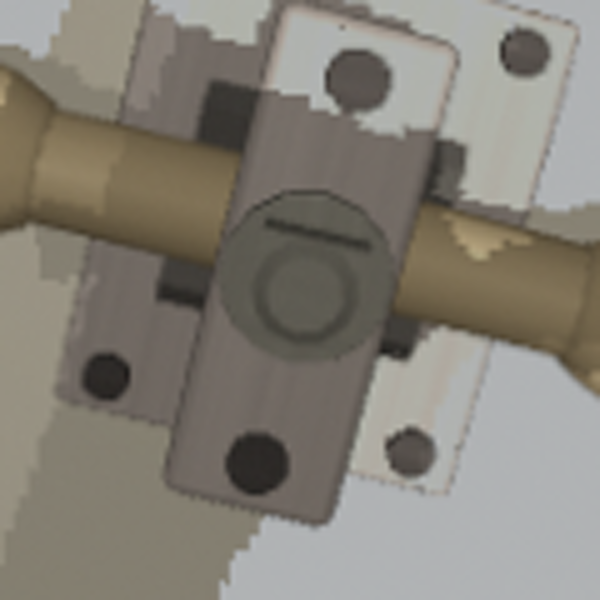

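```bash
python3 - <<'E'
from h import *
im=cv2.imread("pics/w1.png")
c=im[140:190,240:300].astype(float)
c=np.clip((c-60)/(130-60)*255,0,255).astype(np.uint8)
cv2.imwrite("pics/w1d.png",cv2.resize(c,None,fx=12,fy=12,interpolation=cv2.INTER_CUBIC))
E
```

```text
(no output)
```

View pics/w1d.png

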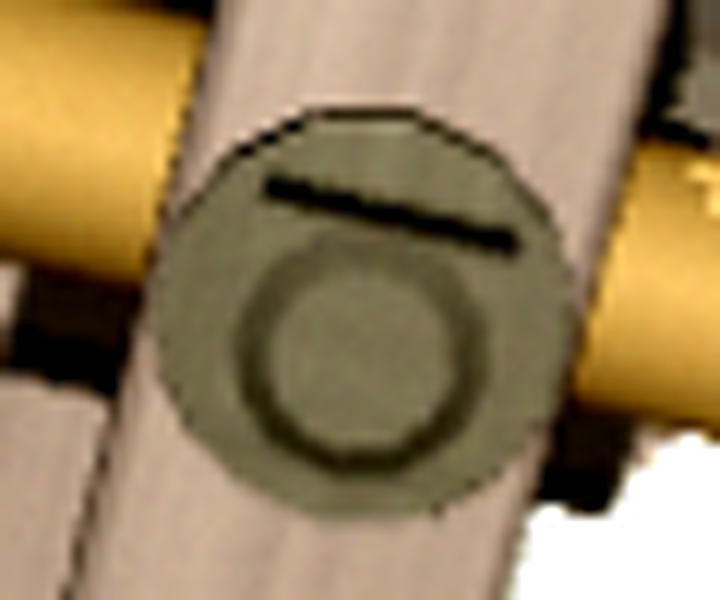

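```bash
python3 - <<'E'
from h import *
import pickle
w=pickle.load(open("w1.pkl","rb"))
f=lambda u,v,z:back(w,[(240+(u-6)/12+0.0,140+(v-6)/12)],z,True)[0]
a,b=f(265,185,.11),f(518,243,.11);print(a,b,np.linalg.norm(b-a),np.degrees(np.arctan2(*(b-a)[1::-1])))
print(f(362,352,.117),f(364,350,.12),f(364,313,.104))
K,M,t=cam(w);print(-M.T@t)
E
```

```text
[ 0.60484302 -0.1842721   0.11      ] [ 0.60376752 -0.20332381  0.11      ] 0.019082040753192402 -93.2309950781993
[ 0.59497945 -0.1932822   0.117     ] [ 0.59568415 -0.19334586  0.12      ] [ 0.59563167 -0.19315107  0.104     ]
[ 0.644733   -0.18842382  0.39497655]
```

The real screw is at w1 px (270,168). Its dark far face runs (262,155)-(283,160), 19.1 mm long as expected, so the face normal is about -3.2°. Next is the tray.

Request:
carry_out(steps=[[100,[-65,505,0],0],[100,[-65,505,0],0],[100,[-65,505,0],0],[100,[-65,505,0],0],[100,[-65,505,0],0],[100,[-65,505,0],0],[100,[-65,505,0],0],[100,[-65,505,0],0],[100,[-65,505,0],0],[100,[-65,505,0],0],[100,[-65,505,0],0],[100,[-65,505,0],0],[100,[-65,505,0],0],[100,[-65,505,0],0],[100,[-65,505,0],0],[100,[-65,505,0],0],[100,[-65,505,0],0],[100,[-65,505,0],0]])

```text
t: 3.2
position: [0.5053, 0.3033, 0.2733]
tool_rot: [2.131, 0.183, -2.131]
ft_force: [0.2, 0.0, 0.5]
opening: 0.999
```

```bash
python3 - <<'E'
from rig import *
from h import *
import pickle
s=sense();print(s['t'],s['position'],s['joint_positions'],R.from_rotvec(s['tool_rot']).as_matrix().round(4))
w=camera_info("wrist");im=read_camera("wrist");cv2.imwrite("pics/w2.png",im);pickle.dump(w,open("w2.pkl","wb"))
c=im[60:320,160:360]
cv2.imwrite("pics/w2c.png",cv2.resize(c,None,fx=2.3,fy=2.3,interpolation=cv2.INTER_CUBIC))
E
```

```text
3.2 [0.50531432 0.30326508 0.27333304] [-0.36263206  0.43561549 -0.34064351  1.66875974  0.16274719  1.06537058
 -2.15166384] [[ 3.000e-04  1.712e-01 -9.852e-01]
 [-8.000e-04 -9.852e-01 -1.712e-01]
 [-1.000e+00  8.000e-04 -1.000e-04]]
```

View pics/w2.png

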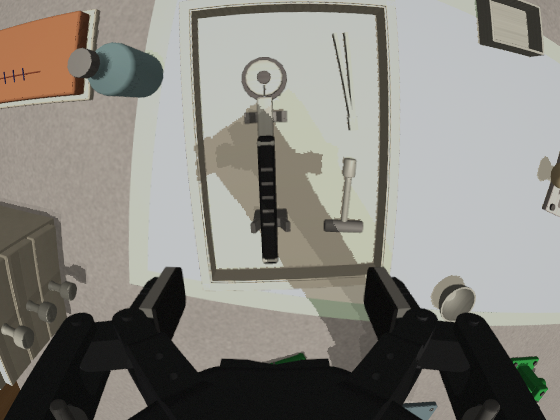

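View pics/w2c.png

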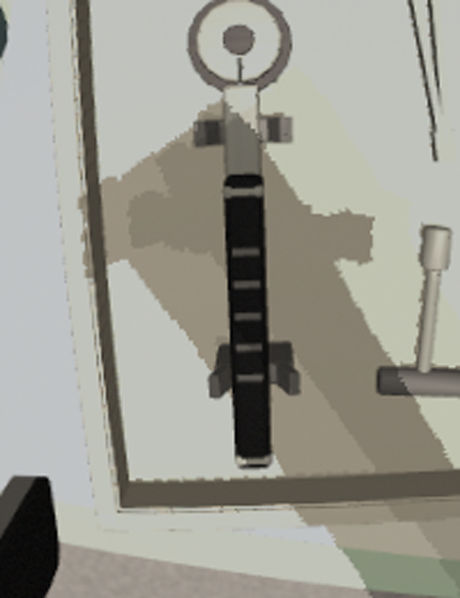

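```bash
python3 - <<'E'
from h import *
import pickle
w=pickle.load(open("w2.pkl","rb"))
f=lambda u,v,z:back(w,[(160+(u+.5)/2.3-.5,60+(v+.5)/2.3-.5)],z,True)[0]
pts=[(244.5,187),(253,457)]
a,b=[f(*p,.062) for p in pts];print(a,b,np.linalg.norm(b-a))
d=(b-a)/np.linalg.norm(b-a);print("h",np.degrees(np.arctan2(d[1],d[0])))
# widths
print([np.linalg.norm(f(l,v,.062)-f(r,v,.062)) for l,r,v in((225,264,200),(235,271,440))])
print("grip", a+d*.045,b-d*.1)
for z in (.06,.065,.07): h=f(239,39,z); print(h,h+d*.105)
ci_t=None
E
```

```text
[0.55032939 0.31905006 0.062     ] [0.42140691 0.29328781 0.062     ] 0.1314712856594955
h -168.69957615352476
[np.float64(0.017387728156733694), np.float64(0.017606581501912077)]
grip [0.50620179 0.31023215 0.062     ] [0.51946823 0.31288315 0.062     ]
[0.61539033 0.33272075 0.06      ] [0.51242594 0.31214564 0.06      ]
[0.61488529 0.33247537 0.065     ] [0.5119209  0.31190026 0.065     ]
[0.61438026 0.33223    0.07      ] [0.51141587 0.31165489 0.07      ]
```

Request:
carry_out(steps=[[60,[7,9,-40],1.4],[60,[7,9,-80],1.4],[60,[7,9,-120],1.4],[60,[7,9,-160],1.4],[60,[7,9,-160],1.4],[60,[7,9,-160],1.4],[60,[7,9,-160],1.4]])

```text
t: 3.83
position: [0.5129, 0.315, 0.1156]
tool_rot: [2.12, 0.213, -2.115]
ft_force: [1.2, 0.5, 0.9]
opening: 0.599
```

```bash
python3 - <<'E'
from rig import *
from h import *
import pickle
s=sense();print(s['t'],s['position'],s['opening'],R.from_rotvec(s['tool_rot']).as_matrix().round(4))
w=camera_info("wrist");im=read_camera("wrist");cv2.imwrite("pics/w3.png",im);pickle.dump(w,open("w3.pkl","wb"))
E
```

```text
3.8333 [0.51285057 0.31495318 0.115567  ] 0.598900234256717 [[ 0.0024  0.1977 -0.9803]
 [ 0.0017 -0.9803 -0.1977]
 [-1.     -0.0012 -0.0027]]
```

View pics/w3.png

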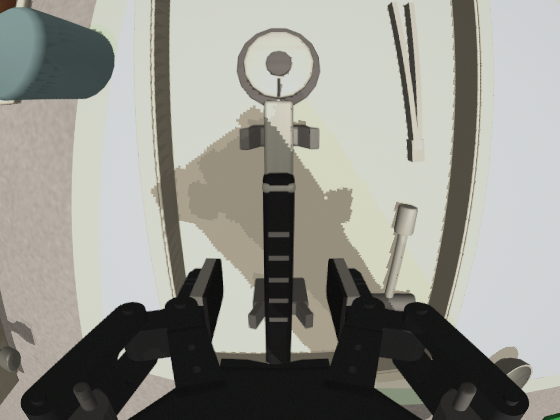

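```bash
python3 - <<'E'
from rig import *
from h import *
import pickle
w=pickle.load(open("w3.pkl","rb"))
s=sense();p=s['position'];T=R.from_rotvec(s['tool_rot']).as_matrix();print(p, w['tvec']-camera_info('wrist')['tvec'])
im=cv2.imread("pics/w3.png").astype(int).sum(2)
for v in(200,225,250,300,330):
    x=np.where(im[v,255:300]<170)[0]+255
    l,r=x.min(),x.max()
    c=back(w,[((l+r)/2,v)],.062,True)[0]; e=back(w,[(l-.5,v),(r+.5,v)],.062,True)
    print(v,l,r,c,"tooly off mm",(c-p)@T[:,1]*1e3,np.linalg.norm(e[0]-e[1]))
for z in(.06,.07):
    h=back(w,[(279,63)],z,True)[0];print(h,(h-p)@T[:,1]*1e3,-(h-p)@T[:,2]*1e3)
c=back(w,[(278.5,190)],.062,True)[0];print(c,(c-p)@T[:,2]*1e3)
E
```

```text
[0.51334242 0.31534105 0.11631453] [-3.58925006e-04 -8.21557964e-04  8.24265186e-05]
200 263 293 [0.54121435 0.31818248 0.062     ] tooly off mm 2.823051404600448 0.017398888376632247
225 264 293 [0.52668421 0.31490112 0.062     ] tooly off mm 3.1671716780653254 0.017252118758386396
250 264 292 [0.51120804 0.31200323 0.062     ] tooly off mm 2.9483764350053265 0.0171672675698406
300 255 299 [0.47658139 0.3054853  0.062     ] tooly off mm 2.492292080458555 0.028716958772212548
330 266 290 [0.452585   0.29984782 0.062     ] tooly off mm 3.2746459392767058 0.01686050117822292
[0.61556592 0.33276587 0.06      ] 3.229733299479511 103.40463745383155
[0.61403864 0.33259158 0.07      ] 3.0805387800770596 101.91659393527257
[0.54692335 0.31907035 0.062     ] -33.418659197581945
```

Request:
carry_out(steps=[[60,[-1.5,-3.3,-30],0],[60,[-1.5,-3.3,-50],0],[60,[-1.5,-3.3,-61],0],[60,[-1.5,-3.3,-61],0],[60,[-1.5,-3.3,-61],0],[60,[-1.5,-3.3,-61],0],[60,[-1.5,-3.3,-61],0]])

```text
t: 4.47
position: [0.5111, 0.3118, 0.054]
tool_rot: [2.12, 0.213, -2.114]
ft_force: [0.6, 0.0, 0.1]
opening: 0.6
```

```bash
python3 - <<'E'
from rig import *
from h import *
s=sense();print(s['t'],s['position'],s['ft_force'],s['opening'],R.from_rotvec(s['tool_rot']).as_matrix().round(4))
w=camera_info("wrist");im=read_camera("wrist");cv2.imwrite("pics/w4.png",im)
E
```

```text
4.4667 [0.51110355 0.31183632 0.05404888] [0.56614679 0.00604382 0.05977513] 0.5996659791658687 [[ 0.0024  0.1982 -0.9802]
 [ 0.0017 -0.9802 -0.1982]
 [-1.     -0.0012 -0.0027]]
```

View pics/w4.png

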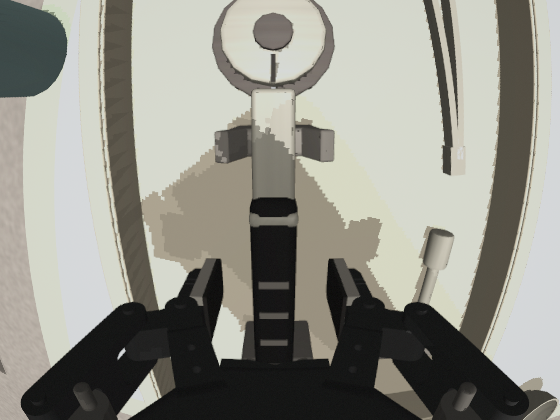

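The handle sits midway between the pads (left inner edge 222, right 328, grip centre 274). I'll close.

Request:
carry_out(steps=[[15,[0,0,0],0],[0,[0,0,0],0],[0,[0,0,0],0],[0,[0,0,0],0],[0,[0,0,0],0],[0,[0,0,0],0],[0,[0,0,0],0],[0,[0,0,0],0]], newtons=80)

```text
t: 5.18
position: [0.5102, 0.3113, 0.0529]
tool_rot: [2.117, 0.212, -2.116]
ft_force: [-1.2, -0.3, 5.9]
opening: 0.199
```

```bash
python3 - <<'E'
from rig import *
s=sense();print(s['t'],s['position'],s['ft_force'],s['torque'],s['opening'])
E
```

```text
5.1833 [0.51022718 0.31129525 0.05287594] [-1.17469653 -0.31477911  5.88929657] [-0.1260838   0.22553706  0.06547424] 0.1988703283073733
```

Request:
carry_out(steps=[[0,[0,0,5],0],[0,[0,0,15],0],[0,[0,0,35],0],[0,[0,0,65],0],[0,[0,0,95],0],[0,[0,0,125],0],[0,[0,0,148],0],[0,[0,0,148],0],[0,[0,0,148],0]])

```text
t: 5.93
position: [0.5104, 0.3111, 0.2015]
tool_rot: [2.119, 0.212, -2.115]
ft_force: [-1.1, -0.0, -3.5]
opening: 0.198
```

```bash
python3 - <<'E'
from rig import *
from h import *
s=sense();print(s['t'],s['position'],s['ft_force'],s['torque'],s['opening'],R.from_rotvec(s['tool_rot']).as_matrix().round(4))
w=camera_info("wrist");im=read_camera("wrist");cv2.imwrite("pics/w5.png",im)
E
```

```text
5.9333 [0.51040797 0.31107658 0.20147247] [-1.08923008 -0.03765115 -3.53572627] [-0.04599984  0.10089898 -0.02045594] 0.1982163458740312 [[ 1.900e-03  1.979e-01 -9.802e-01]
 [ 1.000e-03 -9.802e-01 -1.979e-01]
 [-1.000e+00 -6.000e-04 -2.100e-03]]
```

View pics/w5.png

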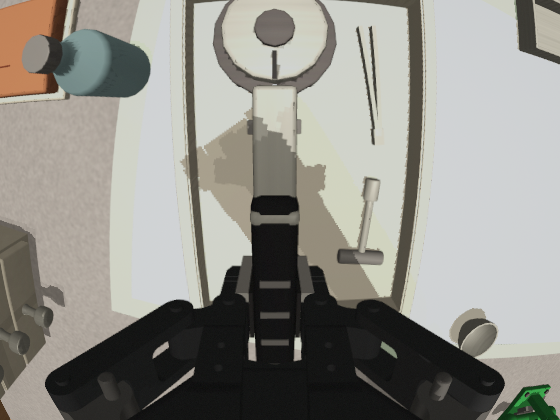

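```bash
python3 - <<'E'
from rig import *
from h import *
import pickle
def ana(name,w,p,T,mouth):
    im=cv2.imread(name); g=cv2.cvtColor(im,cv2.COLOR_BGR2GRAY)
    print(name)
    for lab,uv,z in E[name]:
        h=back(w,[uv],mouth+z,True)[0]; d=(h-p)
        print(lab,h.round(4),"y",round(d@T[:,1]*1e3,2),"ahead",round(-d@T[:,2]*1e3,2))
s=sense();p=s['position'];T=R.from_rotvec(s['tool_rot']).as_matrix()
w=camera_info("wrist");pickle.dump((w,p,T),open("w5.pkl","wb"))
im=cv2.imread("pics/w5.png")
cv2.imwrite("pics/w5c.png",cv2.resize(im[0:240,200:350],None,fx=4,fy=2.5,interpolation=cv2.INTER_CUBIC))
im=cv2.imread("pics/w3.png")
cv2.imwrite("pics/w3c.png",cv2.resize(im[20:120,220:340],None,fx=6,fy=6,interpolation=cv2.INTER_CUBIC))
E
```

```text
(no output)
```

View pics/w3c.png

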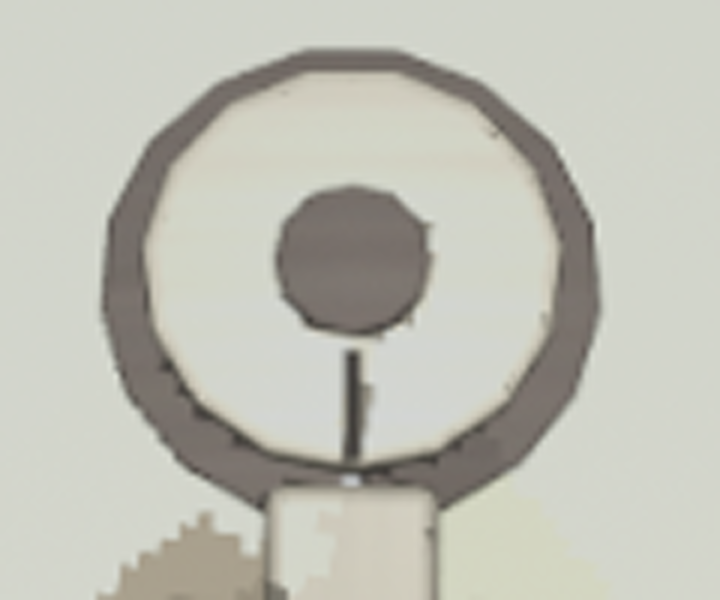

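View pics/w5c.png

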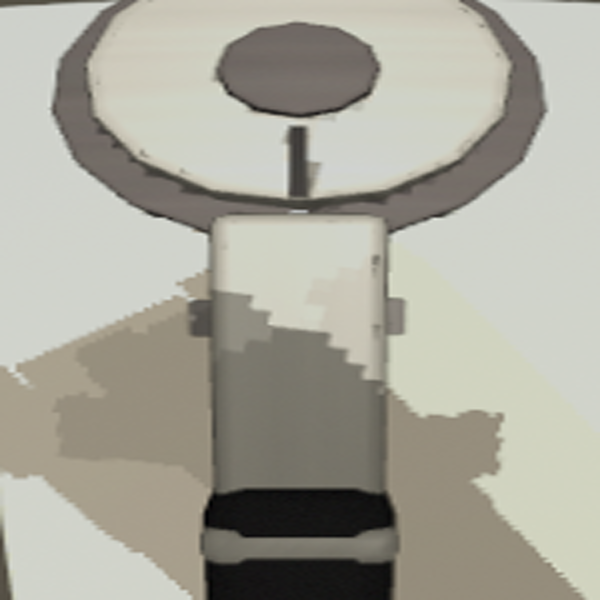

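```bash
cat >> h.py <<'E'
def ringfit(w,T,p,l,r,yoff_guess=0,rad=.024,vb=None):
    pass
E
python3 - <<'E'
from h import *
from scipy.optimize import least_squares
import pickle
w5,p5,T5=pickle.load(open("w5.pkl","rb")); w3=pickle.load(open("w3.pkl","rb"))
th=np.linspace(0,2*np.pi,361)
def ext(w,c,z,rad):
    P=np.c_[c[0]+rad*np.cos(th),c[1]+rad*np.sin(th),np.full(361,z)]
    q=proj(w,P,True); return q[:,0].min(),q[:,0].max(),q[:,1].min(),q[:,1].max()
def f(x):
    e=ext(w3,x[:2],x[2],.024); 
    return [e[0]-(102/6+219.5),e[1]-(600/6+219.5),e[2]-(47/6+19.5)]
r=least_squares(f,[.615,.333,.05],x_scale=.01);print("outer",r.x,r.cost)
zo=r.x[2];co=r.x
def g(x):
    e=ext(w3,x[:2],x[2],x[3])
    return [e[0]-(145/6+219.5),e[1]-(561/6+219.5),e[2]-(72/6+19.5),e[3]-(466/6+19.5)]
for z in(.055,.06,.065,.07):
    r=least_squares(lambda x:g([x[0],x[1],z,x[2]]),[.615,.333,.022],x_scale=.01);print("inner",z,r.x,r.cost)
# hub
for z in (.06,.065,.07,.075): print("hub",z,back(w3,[(278.6,62.9)],z,True)[0])
print(p5)
# w5: outer at height relative
e=lambda x,z:ext(w5,x[:2],z,.024)
for dz in (zo-.012,):
    z=p5[2]-.0419+dz
    r=least_squares(lambda x:[e(x,z)[0]-(55/4+199.5),e(x,z)[1]-(546/4+199.5)],[.61,.333],x_scale=.01)
    print("w5 outer",z,r.x,r.cost)
for dz in(.048,.053,.058):
    h=back(w5,[(199.6+298/4,68/2.5-.3)],p5[2]-.0419+dz,True)[0]
    d=h-p5;print("w5 hub",dz,h,d@T5[:,1]*1e3,-d@T5[:,2]*1e3)
E
```

```text
outer [0.61551583 0.33312821 0.04640859] 1.6674436943582406e-24
inner 0.055 [0.61579411 0.3330959  0.01903153] 0.05019696602000654
inner 0.06 [0.61504511 0.33300211 0.01851102] 0.050196966019995966
inner 0.065 [0.61429611 0.33290832 0.01799051] 0.050196966020007366
inner 0.07 [0.61354712 0.33281454 0.01747   ] 0.050196966020050277
hub 0.06 [0.61557758 0.33298632 0.06      ]
hub 0.065 [0.61481361 0.33289298 0.065     ]
hub 0.07 [0.61404964 0.33279964 0.07      ]
hub 0.075 [0.61328567 0.3327063  0.075     ]
[0.50947286 0.31039607 0.19979062]
w5 outer 0.19229920997886407 [0.60562224 0.32929273] 0.1292178036796636
w5 hub 0.048 [0.61555215 0.33152462 0.20589062] 0.3086471959297263 108.15667351623212
w5 hub 0.053 [0.6142518  0.33126251 0.21089062] 0.3110507822319912 106.82539386684324
w5 hub 0.058 [0.61295145 0.33100039 0.21589062] 0.313454368534256 105.49411421745435
```

Request:
carry_out(steps=[[0,[-1,-15,0],0],[0,[-2,-45,0],0],[0,[-4,-80,0],-2],[0,[-6,-116,0],-4],[0,[-8,-152,0],-6],[0,[-9,-188,0],-8],[0,[-11,-224,0],-10],[0,[-13,-260,0],-12],[0,[-15,-296,0],-14],[0,[-16,-332,0],-14.6],[0,[-18,-368,0],-14.6],[0,[-20,-404,0],-14.6],[0,[-21,-430,0],-14.6],[0,[-22,-444,0],-14.6],[0,[-22,-448,0],-14.6],[0,[-22,-448,0],-14.6],[0,[-22,-448,0],-14.6],[0,[-22,-448,0],-14.6],[0,[-22,-448,0],-14.6]])

```text
t: 7.57
position: [0.488, -0.1354, 0.2]
tool_rot: [-2.194, 0.057, 2.195]
ft_force: [0.0, -0.1, -3.4]
opening: 0.195
```

```bash
cat > snap.py <<'E'
import sys,pickle
from rig import *
from h import *
n=sys.argv[1]
s=sense();p=s['position'];T=R.from_rotvec(s['tool_rot']).as_matrix()
print(s['t'],'p',p.round(4),'F',s['ft_force'].round(2),'M',s['torque'].round(3),'op',round(s['opening'],3),'handle deg',round(np.degrees(np.arctan2(T[1,2],T[0,2]))%360,2),'tilt',T[2].round(4))
for c in sys.argv[2:]:
    w=camera_info(c);im=read_camera(c);cv2.imwrite(f"pics/{n}_{c}.png",im);pickle.dump((w,p,T),open(f"{n}_{c}.pkl","wb"))
E
python3 snap.py a wrist side; python3 - <<'E'
import cv2
im=cv2.imread("pics/a_side.png");cv2.imwrite("pics/a_sidec.png",cv2.resize(im[110:210,220:360],None,fx=5,fy=5,interpolation=cv2.INTER_CUBIC))
E
```

```text
7.5667 p [ 0.488  -0.1354  0.2   ] F [ 0.04 -0.06 -3.41] M [ 0.033  0.085 -0.017] op 0.195 handle deg 176.98 tilt [-1.e+00 -6.e-04  6.e-04]
```

View pics/a_wrist.png

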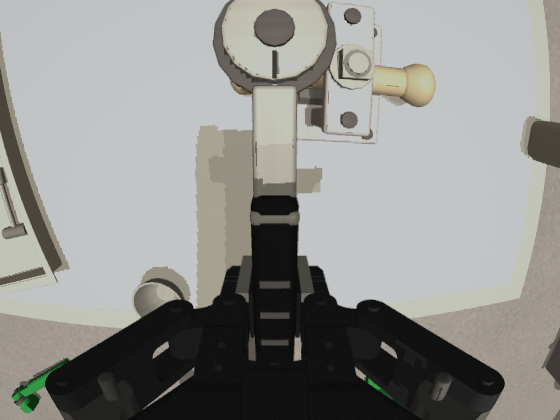

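View pics/a_sidec.png

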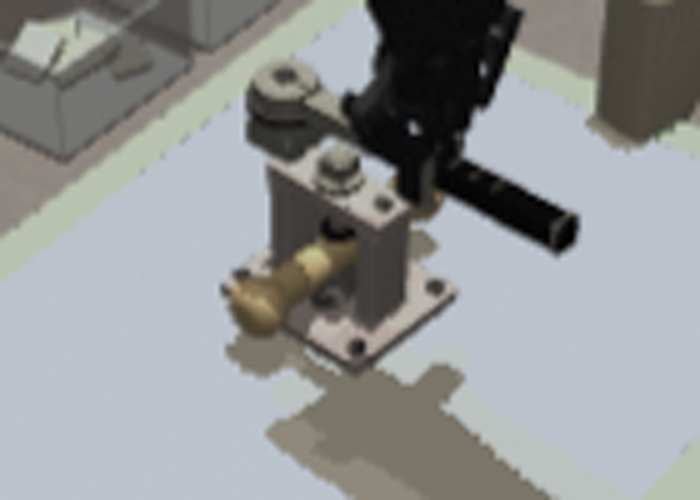

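Both the head and the screw are visible in the wrist view (head px (275,27), screw px (357,63)), so I can measure one against the other.

```bash
python3 - <<'E'
import cv2
im=cv2.imread("pics/a_wrist.png");cv2.imwrite("pics/a_wc.png",cv2.resize(im[35:95,325:390],None,fx=10,fy=10,interpolation=cv2.INTER_CUBIC))
cv2.imwrite("pics/a_wh.png",cv2.resize(im[0:100,205:345],None,fx=5,fy=5,interpolation=cv2.INTER_CUBIC))
E
```

```text
(no output)
```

View pics/a_wc.png

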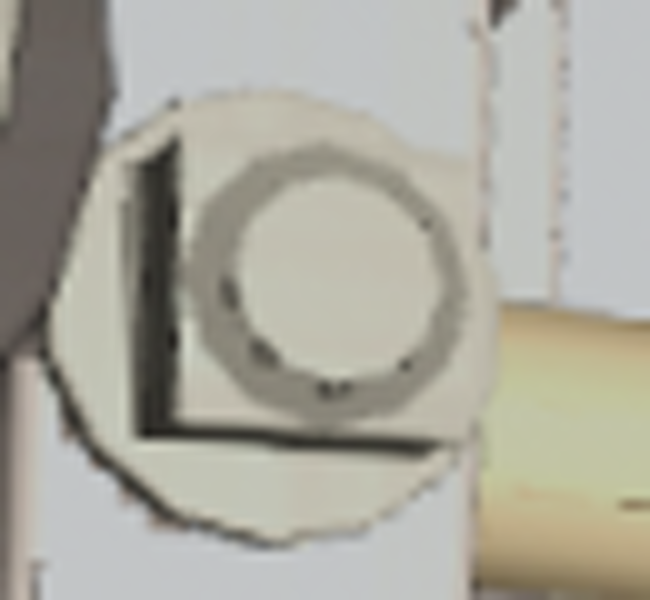

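View pics/a_wh.png

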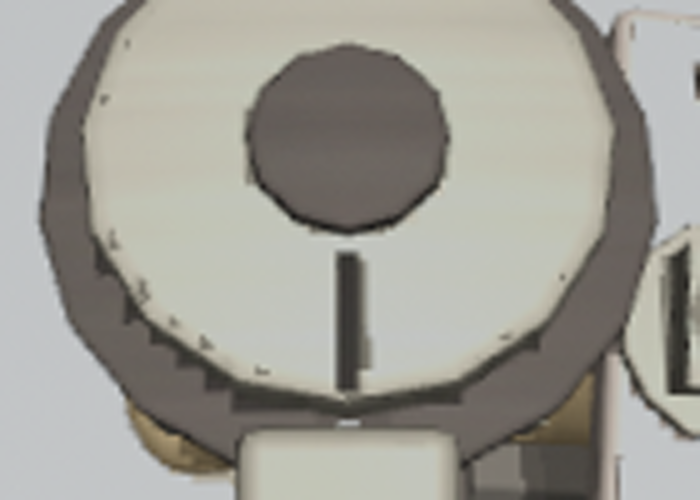

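```bash
python3 - <<'E'
from h import *
import pickle
w,p,T=pickle.load(open("a_wrist.pkl","rb"))
f=lambda u,v,z:back(w,[(325+(u+.5)/10-.5,35+(v+.5)/10-.5)],z,True)[0]
print("cone",f(327.5,282,.117),f(340,286,.12))
a,b=f(178,140,.117),f(178,425,.117);d=b-a;print("left",a,b,np.linalg.norm(d),np.degrees(np.arctan2(d[1],d[0])))
a2,b2=f(140,437,.104),f(435,452,.104);d=b2-a2;print("foot",a2,b2,np.linalg.norm(d),np.degrees(np.arctan2(d[1],d[0])))
print("corner top",b,"foot",a2)
th=np.radians(176.8);e=np.array([np.cos(th),np.sin(th),0]);n=np.array([-e[1],e[0],0])
print("center from corner", b-9.5e-3*e+9.5e-3*n, b-9.5e-3*e-9.5e-3*n)
g=lambda u,v,z:back(w,[(205+(u+.5)/5-.5,(v+.5)/5-.5)],z,True)[0]
zm=p[2]-.0419
for z in(.046,.048,.05):
    h=g(347.5,139,zm+z);q=h-p;print("hub",h,"y",q@T[:,1]*1e3,"ahead",-q@T[:,2]*1e3)
th=np.linspace(0,2*np.pi,361)
for ah in(.1055,.107,.1085):
  c=p-T[:,2]*ah+T[:,1]*.0005
  for zr in(.0344,.0364):
    q=proj(w,np.c_[c[0]+.024*np.cos(th),c[1]+.024*np.sin(th),np.full(361,zm+zr)],True);print(ah,zr,q[:,0].min(),q[:,0].max(),"row of max",q[q[:,0].argmax(),1], "meas",40/5+204.6,655/5+204.6)
E
```

```text
cone [ 0.59548182 -0.19354969  0.117     ] [ 0.59480093 -0.19356025  0.12      ]
left [ 0.60466102 -0.18434151  0.117     ] [ 0.58601936 -0.18337056  0.117     ] 0.018666929117942377 177.0184450489729
foot [ 0.58650155 -0.1835011   0.104     ] [ 0.58572165 -0.20398045  0.104     ] 0.020494197673414018 -92.18090036626968
corner top [ 0.58601936 -0.18337056  0.117     ] foot [ 0.58650155 -0.1835011   0.104     ]
center from corner [ 0.59497424 -0.19338605  0.117     ] [ 0.59603485 -0.17441567  0.117     ]
hub [ 0.59642976 -0.1412842   0.2041401 ] y 0.15276685296953924 ahead 108.59506511190317
hub [ 0.59590199 -0.14125858  0.2061401 ] y 0.15373520433857113 ahead 108.06550210427288
hub [ 0.59537421 -0.14123296  0.2081401 ] y 0.15470355570760214 ahead 107.53593909664258
0.1055 0.0344 214.05863030661595 335.9254698458258 row of max 43.939142035502215 meas 212.6 335.6
0.1055 0.0364 213.14031420880065 336.8599759256328 row of max 42.95428685955207 meas 212.6 335.6
0.107 0.0344 214.08746124639256 335.89906307069043 row of max 40.38497818551102 meas 212.6 335.6
0.107 0.0364 213.17145330671227 336.831263795065 row of max 39.35063067786777 meas 212.6 335.6
0.1085 0.0344 214.12065735567296 335.86827820003435 row of max 37.8333094114669 meas 212.6 335.6
0.1085 0.0364 213.20657785657122 336.79856088012446 row of max 36.763728139527046 meas 212.6 335.6
```

Request:
carry_out(steps=[[0,[0,-20,0],0],[0,[0,-45,0],0],[0,[0,-52.3,0],0],[0,[0,-52.3,-10],0],[0,[0,-52.3,-22],0],[0,[0,-52.3,-26],0],[0,[0,-52.3,-26],0],[0,[0,-52.3,-26],0],[0,[0,-52.3,-26],0]])

```text
t: 8.42
position: [0.4884, -0.1887, 0.1746]
tool_rot: [-2.195, 0.059, 2.193]
ft_force: [0.3, -0.9, -2.3]
opening: 0.201
```

```bash
python3 snap.py b wrist side; python3 - <<'E'
import cv2
from rig import *
im=cv2.imread("pics/b_side.png");cv2.imwrite("pics/b_sidec.png",cv2.resize(im[120:190,250:340],None,fx=8,fy=8,interpolation=cv2.INTER_CUBIC))
for i in range(3): s=sense();print(s['t'],s['position'])
E
```

```text
8.4167 p [ 0.4884 -0.1887  0.1746] F [ 0.27 -0.93 -2.27] M [0.01  0.034 0.038] op 0.201 handle deg 176.89 tilt [-1.e+00 -1.e-04 -6.e-04]
8.5167 [ 0.48846913 -0.18908965  0.17479957]
8.5167 [ 0.48846913 -0.18908965  0.17479957]
8.5167 [ 0.48846913 -0.18908965  0.17479957]
```

View pics/b_wrist.png

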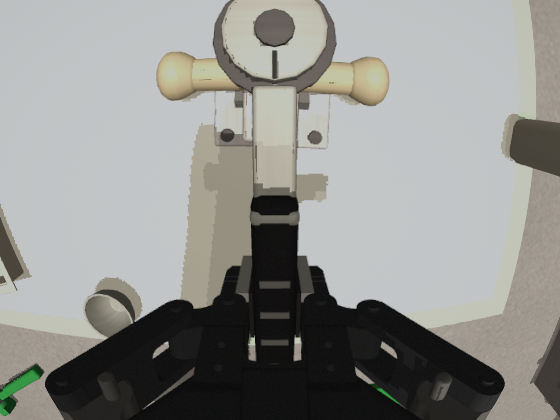

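View pics/b_sidec.png

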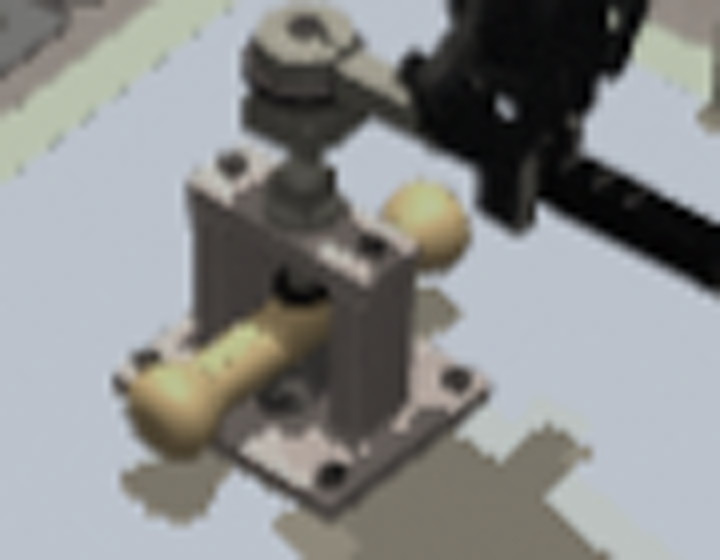

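```bash
python3 - <<'E'
from h import *
import pickle
w,p,T=pickle.load(open("b_side.pkl","rb"))
c=lambda q:((q-np.array([250,120])+.5)*8-.5).round(1)
print("shoulder",c(proj(w,[.5951,-.1935,.104])),"conetop",c(proj(w,[.5951,-.1935,.120])))
z=p[2]-.0419
for ah in(.105,.107,.109):
    for p1 in (p,):
        h=p1-T[:,2]*ah+T[:,1]*.00015; 
        for zz in(.0344,.048): h[2]=z+zz; print(ah,zz,h.round(4),c(proj(w,h)))
th=np.linspace(0,2*np.pi,361)
h=p-T[:,2]*.107
q=c(proj(w,np.c_[h[0]+.024*np.cos(th),h[1]+.024*np.sin(th),np.full(361,z+.0344)]));print(q.min(0),q.max(0))
q=c(proj(w,np.c_[.5951+.016*np.cos(th),-.1935+.016*np.sin(th),np.full(361,.104)]));print(q.min(0),q.max(0))
ww,p,T=pickle.load(open("b_wrist.pkl","rb"))
E
```

```text
shoulder [[298.6 193.5]] conetop [[298.7 160.8]]
0.105 0.0344 [ 0.5933 -0.1946  0.1671] [[304.7  62. ]]
0.105 0.048 [ 0.5933 -0.1946  0.1807] [[304.8  32.4]]
0.107 0.0344 [ 0.5953 -0.1947  0.1671] [[300.6  59.9]]
0.107 0.048 [ 0.5953 -0.1947  0.1807] [[300.8  30.3]]
0.109 0.0344 [ 0.5973 -0.1948  0.1671] [[296.6  57.8]]
0.109 0.048 [ 0.5973 -0.1948  0.1807] [[296.7  28.2]]
[236.6  21.6] [364.1  99.4]
[257.4 167.6] [339.8 219.8]
```

Request:
carry_out(steps=[[0,[0,1,-4],0],[0,[0,1,-8],0],[0,[0,1,-12],0],[0,[0,1,-14],0],[0,[0,1,-15],0],[0,[0,1,-16],0],[0,[0,1,-16],0],[0,[0,1,-16],0]])

```text
t: 9.18
position: [0.488, -0.1884, 0.1583]
tool_rot: [-2.193, 0.061, 2.193]
ft_force: [-0.9, 0.4, -2.7]
opening: 0.197
```

```bash
python3 snap.py c; python3 - <<'E'
from rig import *
print(sense()['position'])
E
```

```text
9.1833 p [ 0.488  -0.1884  0.1583] F [-0.86  0.4  -2.69] M [-0.007  0.05  -0.03 ] op 0.197 handle deg 176.83 tilt [-1. -0. -0.]
[ 0.48804875 -0.18835844  0.15831165]
```

Request:
carry_out(steps=[[0,[0,0,-1],0],[0,[0,0,-2],0],[0,[0,0,-3],0],[0,[0,0,-4],0],[0,[0,0,-4],0],[0,[0,0,-4],0]])

```text
t: 9.68
position: [0.488, -0.188, 0.1542]
tool_rot: [-2.193, 0.06, 2.194]
ft_force: [-0.1, 1.1, -3.3]
opening: 0.194
```

```bash
python3 snap.py c
```

```text
9.6833 p [ 0.488  -0.188   0.1542] F [-0.13  1.07 -3.34] M [0.273 0.084 0.081] op 0.194 handle deg 176.85 tilt [-1.e+00 -3.e-04  2.e-04]
```

Request:
carry_out(steps=[[0,[0,0.4,-1],0],[0,[0,0.4,-2],0],[0,[0,0.4,-3],0],[0,[0,0.4,-4],0],[0,[0,0.4,-5],0],[0,[0,0.4,-5],0]])

```text
t: 10.18
position: [0.4879, -0.1879, 0.149]
tool_rot: [-2.193, 0.06, 2.194]
ft_force: [-1.2, 0.3, -5.0]
opening: 0.199
```

```bash
python3 snap.py c
```

```text
10.1833 p [ 0.4879 -0.1879  0.149 ] F [-1.25  0.32 -5.05] M [0.167 0.081 0.068] op 0.199 handle deg 176.83 tilt [-1.e+00 -1.e-04  4.e-04]
```

Request:
carry_out(steps=[[0,[0,0.1,-1],0],[0,[0,0.1,-2],0],[0,[0,0.1,-2.5],0],[0,[0,0.1,-3],0],[0,[0,0.1,-3],0]])

```text
t: 10.6
position: [0.4879, -0.1879, 0.1462]
tool_rot: [-2.193, 0.061, 2.194]
ft_force: [0.0, 0.7, -3.6]
opening: 0.198
```

```bash
python3 snap.py d wrist side; python3 - <<'E'
import cv2
im=cv2.imread("pics/d_side.png");cv2.imwrite("pics/d_sidec.png",cv2.resize(im[120:190,250:340],None,fx=8,fy=8,interpolation=cv2.INTER_CUBIC))
E
```

```text
10.6 p [ 0.4879 -0.1879  0.1462] F [ 0.01  0.75 -3.56] M [0.074 0.14  0.062] op 0.198 handle deg 176.83 tilt [-1.e+00  0.e+00  2.e-04]
```

View pics/d_sidec.png

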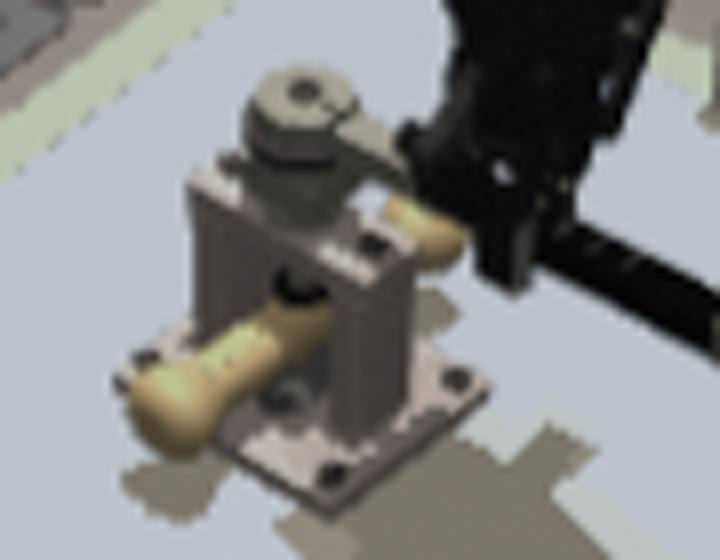

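View pics/d_wrist.png

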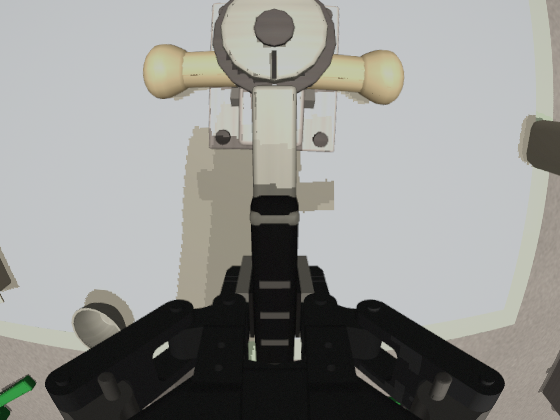

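The socket is seated over the square. I'll lower the last bit until it rests on the shoulder.

Request:
carry_out(steps=[[0,[0,0,-0.6],0],[0,[0,0,-1.2],0],[0,[0,0,-1.2],0]])

```text
t: 10.95
position: [0.488, -0.1878, 0.145]
tool_rot: [-2.193, 0.061, 2.193]
ft_force: [0.2, -0.2, -3.1]
opening: 0.197
```

```bash
python3 snap.py d
```

```text
10.95 p [ 0.488  -0.1878  0.145 ] F [ 0.23 -0.25 -3.11] M [0.097 0.024 0.072] op 0.197 handle deg 176.83 tilt [-1.  0. -0.]
```

Request:
carry_out(steps=[[0,[0,0,-0.5],0],[0,[0,0,-1],0],[0,[0,0,-1],0]])

```text
t: 11.2
position: [0.4882, -0.1879, 0.1443]
tool_rot: [-2.194, 0.061, 2.193]
ft_force: [-1.0, 0.2, -1.0]
opening: 0.195
```

```bash
python3 snap.py d
```

```text
11.2 p [ 0.4882 -0.1879  0.1443] F [-1.02  0.19 -1.  ] M [ 0.064 -0.014  0.057] op 0.195 handle deg 176.83 tilt [-1.e+00  1.e-04 -3.e-04]
```

Request:
carry_out(steps=[[0,[0,0,-0.5],0],[0,[0,0,-0.5],0],[0,[0,0,-0.5],0]])

```text
t: 11.45
position: [0.4882, -0.1879, 0.1439]
tool_rot: [-2.194, 0.061, 2.193]
ft_force: [-2.1, 0.9, 1.4]
opening: 0.195
```

```bash
python3 snap.py d
```

```text
11.45 p [ 0.4882 -0.1879  0.1439] F [-2.1   0.89  1.38] M [ 0.18  -0.004  0.067] op 0.195 handle deg 176.83 tilt [-1.e+00  1.e-04 -6.e-04]
```

```bash
cat > arc.py <<'E'
import sys,numpy as np
a0,n,st=map(float,sys.argv[1:4]) # start handle deg
r=107
print([[0,[round(r*(np.cos(np.radians(a0-k*st))-np.cos(np.radians(a0))),1),round(r*(np.sin(np.radians(a0-k*st))-np.sin(np.radians(a0))),1),0],round(-k*st,2)] for k in range(1,int(n)+1)])
E
python3 arc.py 177 12 1
cat > tq.py <<'E'
from rig import *
from h import *
s=sense();p=s['position'];T=R.from_rotvec(s['tool_rot']).as_matrix()
F=s['ft_force'];M=s['torque'];d=p-np.array([.5951,-.1935,.14])
print('t',s['t'],'p',p.round(4),'F',F.round(1),'M',M.round(2),'rxF+M cw',round(-(d[0]*F[1]-d[1]*F[0]+M[2]),3),'rxF',round(-(d[0]*F[1]-d[1]*F[0]),3),'handle',round(np.degrees(np.arctan2(T[1,2],T[0,2]))%360,2),'posang',round(np.degrees(np.arctan2(d[1],d[0]))%360,2),'rad',round(np.hypot(*d[:2])*1e3,1))
E
python3 tq.py
```

```text
[[0, [np.float64(0.1), np.float64(1.9), 0], -1.0], [0, [np.float64(0.3), np.float64(3.7), 0], -2.0], [0, [np.float64(0.4), np.float64(5.6), 0], -3.0], [0, [np.float64(0.7), np.float64(7.4), 0], -4.0], [0, [np.float64(0.9), np.float64(9.3), 0], -5.0], [0, [np.float64(1.2), np.float64(11.1), 0], -6.0], [0, [np.float64(1.5), np.float64(13.0), 0], -7.0], [0, [np.float64(1.8), np.float64(14.8), 0], -8.0], [0, [np.float64(2.2), np.float64(16.6), 0], -9.0], [0, [np.float64(2.6), np.float64(18.5), 0], -10.0], [0, [np.float64(3.0), np.float64(20.3), 0], -11.0], [0, [np.float64(3.5), np.float64(22.1), 0], -12.0]]
t 11.45 p [ 0.4882 -0.1879  0.1439] F [-2.1  0.9  1.4] M [ 0.18 -0.    0.07] rxF+M cw 0.017 rxF 0.084 handle 176.83 posang 176.99 rad 107.0
```

Request:
carry_out(steps=[[0,[-0.3,1.9,0],-1],[0,[-0.1,3.7,0],-2],[0,[0,5.6,0],-3],[0,[0.3,7.4,0],-4],[0,[0.5,9.3,0],-5],[0,[0.8,11.1,0],-6],[0,[1.1,13.0,0],-7],[0,[1.4,14.8,0],-8],[0,[1.8,16.6,0],-9],[0,[2.2,18.5,0],-10],[0,[2.2,18.5,0],-10]])

```text
t: 12.37
position: [0.4904, -0.169, 0.1436]
tool_rot: [-2.099, 0.243, 2.099]
ft_force: [-1.1, -0.2, 2.5]
opening: 0.197
```

```bash
python3 tq.py;python3 arc.py 167 10 1|sed 's/np.float64//g'; python3 snap.py e wrist
```

```text
t 12.3667 p [ 0.4904 -0.169   0.1436] F [-1.1 -0.2  2.5] M [ 0.13 -0.4   0.37] rxF+M cw -0.411 rxF -0.044 handle 166.78 posang 166.85 rad 107.6
[[0, [(0.4), (1.8), 0], -1.0], [0, [(0.9), (3.6), 0], -2.0], [0, [(1.4), (5.4), 0], -3.0], [0, [(1.9), (7.2), 0], -4.0], [0, [(2.5), (9.0), 0], -5.0], [0, [(3.1), (10.8), 0], -6.0], [0, [(3.7), (12.5), 0], -7.0], [0, [(4.4), (14.3), 0], -8.0], [0, [(5.0), (16.0), 0], -9.0], [0, [(5.8), (17.7), 0], -10.0]]
12.3667 p [ 0.4904 -0.169   0.1436] F [-1.05 -0.18  2.53] M [ 0.13  -0.404  0.367] op 0.197 handle deg 166.78 tilt [-1.e+00  1.e-04 -1.e-04]
```

View pics/e_wrist.png

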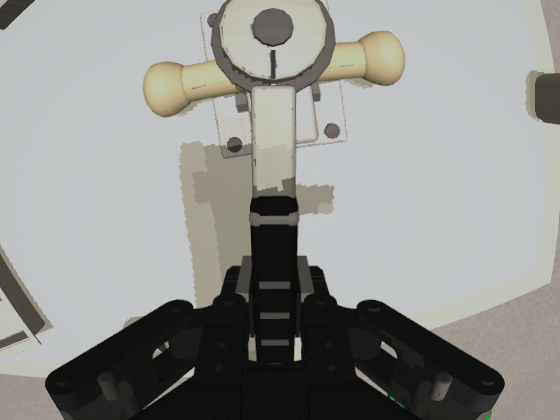

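Request:
carry_out(steps=[[0,[0.4,1.8,0],-1],[0,[0.9,3.6,0],-2],[0,[1.4,5.4,0],-3],[0,[1.9,7.2,0],-4],[0,[2.5,9.0,0],-5],[0,[3.1,10.8,0],-6],[0,[3.7,12.5,0],-7],[0,[3.7,12.5,0],-7]])

```text
t: 13.08
position: [0.494, -0.1565, 0.1436]
tool_rot: [-2.029, 0.362, 2.029]
ft_force: [-0.0, 1.6, 1.7]
opening: 0.203
```

```bash
python3 tq.py;python3 arc.py 160 4 1|sed 's/np.float64//g'
```

```text
t 13.0833 p [ 0.494  -0.1565  0.1436] F [-0.   1.6  1.7] M [-0.04 -0.34  0.4 ] rxF+M cw -0.245 rxF 0.157 handle 159.76 posang 159.89 rad 107.6
[[0, [(0.7), (1.7), 0], -1.0], [0, [(1.3), (3.5), 0], -2.0], [0, [(2.1), (5.2), 0], -3.0], [0, [(2.8), (6.9), 0], -4.0]]
```

Request:
carry_out(steps=[[0,[0.7,1.7,0],-1],[0,[1.3,3.5,0],-2],[0,[2.1,5.2,0],-3],[0,[2.8,6.9,0],-4],[0,[2.8,6.9,0],-4]])

```text
t: 13.5
position: [0.4968, -0.1496, 0.1436]
tool_rot: [-1.988, 0.427, 1.988]
ft_force: [-1.1, 0.9, 2.8]
opening: 0.2
```

```bash
python3 tq.py;python3 arc.py 156 4 1|sed 's/np.float64//g'
```

```text
t 13.5 p [ 0.4968 -0.1496  0.1436] F [-1.1  0.9  2.8] M [-0.01 -0.29  0.34] rxF+M cw -0.302 rxF 0.035 handle 155.76 posang 155.92 rad 107.7
[[0, [(0.8), (1.7), 0], -1.0], [0, [(1.6), (3.4), 0], -2.0], [0, [(2.4), (5.1), 0], -3.0], [0, [(3.3), (6.7), 0], -4.0]]
```

Request:
carry_out(steps=[[0,[0.8,1.7,0],-1],[0,[1.6,3.4,0],-2],[0,[2.4,5.1,0],-3],[0,[2.4,5.1,0],-3]])

```text
t: 13.83
position: [0.4992, -0.1445, 0.1436]
tool_rot: [-1.956, 0.474, 1.956]
ft_force: [-1.4, 1.0, 2.4]
opening: 0.199
```

```bash
python3 tq.py;python3 arc.py 153 4 1|sed 's/np.float64//g'; python3 snap.py f wrist; python3 -c "
import cv2
a=cv2.imread('pics/e_wrist.png')[0:110,205:345];b=cv2.imread('pics/f_wrist.png')[0:110,205:345]
cv2.imwrite('pics/ef.png',cv2.resize(cv2.hconcat([a,b]),None,fx=2.8,fy=2.8,interpolation=cv2.INTER_CUBIC))"
```

```text
t 13.8333 p [ 0.4992 -0.1445  0.1436] F [-1.4  1.   2.4] M [-0.06 -0.24  0.33] rxF+M cw -0.301 rxF 0.026 handle 152.76 posang 152.91 rad 107.7
[[0, [(0.9), (1.7), 0], -1.0], [0, [(1.8), (3.3), 0], -2.0], [0, [(2.7), (4.9), 0], -3.0], [0, [(3.6), (6.5), 0], -4.0]]
13.8333 p [ 0.4992 -0.1445  0.1436] F [-1.4   0.99  2.41] M [-0.056 -0.244  0.327] op 0.199 handle deg 152.76 tilt [-1.e+00 -1.e-04  1.e-04]
```

View pics/ef.png

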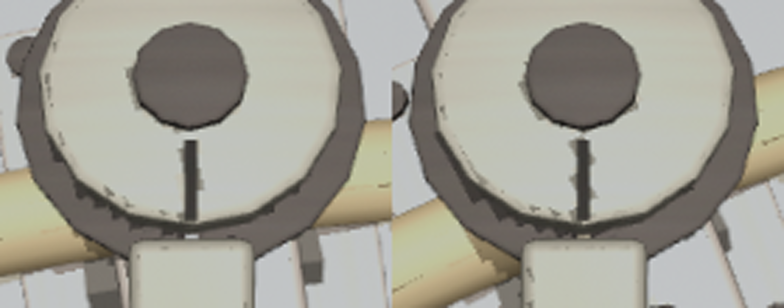

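The click mark is straight in both frames (line in line with the dot), so the screw is still turning freely. I'll carry on.

Request:
carry_out(steps=[[0,[0.9,1.7,0],-1],[0,[1.8,3.3,0],-2],[0,[2.7,4.9,0],-3],[0,[2.7,4.9,0],-3]])

```text
t: 14.22
position: [0.5019, -0.1396, 0.1436]
tool_rot: [-1.924, 0.52, 1.924]
ft_force: [-1.8, 1.2, 3.6]
opening: 0.202
```

```bash
python3 tq.py;python3 arc.py 150 4 1|sed 's/np.float64//g'
```

```text
t 14.2167 p [ 0.5019 -0.1396  0.1436] F [-1.8  1.2  3.6] M [-0.04 -0.23  0.39] rxF+M cw -0.374 rxF 0.017 handle 149.76 posang 149.95 rad 107.7
[[0, [(0.9), (1.6), 0], -1.0], [0, [(1.9), (3.2), 0], -2.0], [0, [(2.9), (4.8), 0], -3.0], [0, [(4.0), (6.3), 0], -4.0]]
```

Request:
carry_out(steps=[[0,[0.9,1.6,0],-1],[0,[1.9,3.2,0],-2],[0,[2.9,4.8,0],-3],[0,[2.9,4.8,0],-3]])

```text
t: 14.55
position: [0.5048, -0.1349, 0.1435]
tool_rot: [-1.892, 0.565, 1.892]
ft_force: [-1.9, 0.6, 2.9]
opening: 0.198
```

```bash
python3 tq.py;python3 arc.py 147 4 1|sed 's/np.float64//g'
```

```text
t 14.55 p [ 0.5048 -0.1349  0.1435] F [-1.9  0.6  2.9] M [-0.08 -0.14  0.42] rxF+M cw -0.475 rxF -0.052 handle 146.77 posang 147.02 rad 107.7
[[0, [(1.0), (1.6), 0], -1.0], [0, [(2.1), (3.1), 0], -2.0], [0, [(3.2), (4.6), 0], -3.0], [0, [(4.3), (6.1), 0], -4.0]]
```

Request:
carry_out(steps=[[0,[1.0,1.6,0],-1],[0,[2.1,3.1,0],-2],[0,[3.2,4.6,0],-3],[0,[3.2,4.6,0],-3]])

```text
t: 14.88
position: [0.5077, -0.1306, 0.1435]
tool_rot: [-1.859, 0.609, 1.86]
ft_force: [-2.5, -0.8, 3.7]
opening: 0.195
```

```bash
python3 tq.py;python3 arc.py 144 4 1|sed 's/np.float64//g'
```

```text
t 14.8833 p [ 0.5077 -0.1306  0.1435] F [-2.5 -0.8  3.7] M [-0.47  0.19  0.66] rxF+M cw -0.885 rxF -0.229 handle 143.78 posang 144.25 rad 107.7
[[0, [(1.1), (1.5), 0], -1.0], [0, [(2.2), (3.0), 0], -2.0], [0, [(3.4), (4.4), 0], -3.0], [0, [(4.6), (5.9), 0], -4.0]]
```

The torque is rising (0.89 N m), so the screw is coming tight. I'll go in small steps now.

Request:
carry_out(steps=[[0,[0.5,0.8,0],-0.5],[0,[1.1,1.5,0],-1],[0,[1.1,1.5,0],-1]])

```text
t: 15.13
position: [0.5087, -0.1292, 0.1435]
tool_rot: [-1.848, 0.623, 1.849]
ft_force: [-3.6, -2.6, 4.0]
opening: 0.199
```

```bash
python3 tq.py;python3 arc.py 143 4 1|sed 's/np.float64//g'; python3 snap.py g wrist; python3 -c "
import cv2
a=cv2.imread('pics/f_wrist.png')[0:110,205:345];b=cv2.imread('pics/g_wrist.png')[0:110,205:345]
cv2.imwrite('pics/fg.png',cv2.resize(cv2.hconcat([a,b]),None,fx=2.8,fy=2.8,interpolation=cv2.INTER_CUBIC))"
```

```text
t 15.1333 p [ 0.5087 -0.1292  0.1435] F [-3.6 -2.6  4. ] M [-0.69  0.36  0.86] rxF+M cw -1.319 rxF -0.455 handle 142.8 posang 143.36 rad 107.7
[[0, [(1.1), (1.5), 0], -1.0], [0, [(2.3), (2.9), 0], -2.0], [0, [(3.5), (4.4), 0], -3.0], [0, [(4.7), (5.8), 0], -4.0]]
15.1333 p [ 0.5087 -0.1292  0.1435] F [-3.63 -2.56  4.03] M [-0.687  0.36   0.864] op 0.199 handle deg 142.8 tilt [-1.e+00  8.e-04  5.e-04]
```

View pics/fg.png

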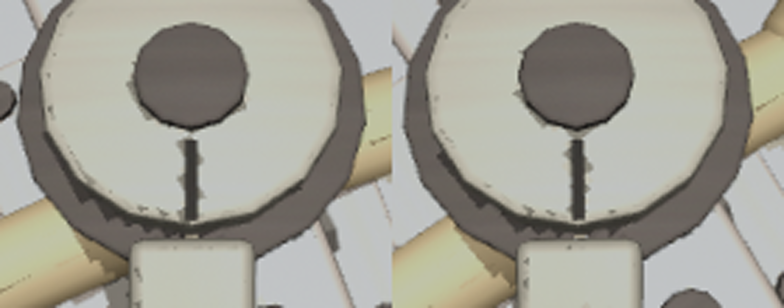

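Request:
carry_out(steps=[[0,[0.6,0.8,0],-0.5],[0,[1.1,1.5,0],-1],[0,[1.7,2.2,0],-1.5],[0,[2.3,2.9,0],-2],[0,[2.3,2.9,0],-2]])

```text
t: 15.6
position: [0.5111, -0.1261, 0.1435]
tool_rot: [-1.825, 0.651, 1.826]
ft_force: [-5.3, -1.3, 3.3]
opening: 0.199
```

```bash
python3 tq.py;python3 arc.py 141 4 1|sed 's/np.float64//g'; python3 snap.py g2 wrist; python3 -c "
import cv2
a=cv2.imread('pics/f_wrist.png')[0:110,205:345];b=cv2.imread('pics/g2_wrist.png')[0:110,205:345]
cv2.imwrite('pics/fg2.png',cv2.resize(cv2.hconcat([a,b]),None,fx=2.8,fy=2.8,interpolation=cv2.INTER_CUBIC))"
```

```text
t 15.6 p [ 0.5111 -0.1261  0.1435] F [-5.3 -1.3  3.3] M [-0.84  0.68  0.71] rxF+M cw -1.178 rxF -0.471 handle 140.78 posang 141.26 rad 107.7
[[0, [(1.2), (1.4), 0], -1.0], [0, [(2.4), (2.9), 0], -2.0], [0, [(3.6), (4.3), 0], -3.0], [0, [(4.9), (5.6), 0], -4.0]]
15.6 p [ 0.5111 -0.1261  0.1435] F [-5.32 -1.34  3.32] M [-0.842  0.685  0.707] op 0.199 handle deg 140.78 tilt [-1.e+00  4.e-04  5.e-04]
```

View pics/fg2.png

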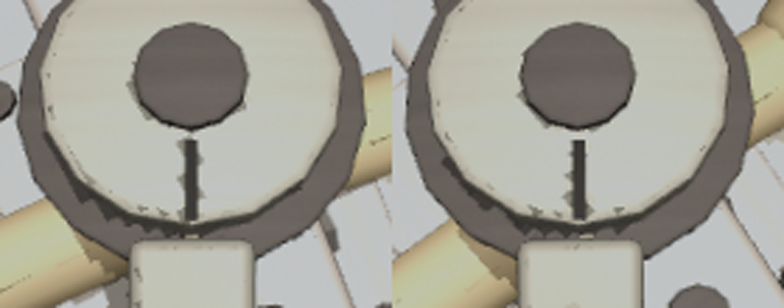

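```bash
cat > zz.py <<'E'
import cv2,sys
L=[]
for n in sys.argv[1:3]:
    L.append(cv2.resize(cv2.imread(f'pics/{n}_wrist.png')[40:100,245:305],None,fx=6.5,fy=8,interpolation=cv2.INTER_CUBIC))
cv2.imwrite(f'pics/z_{sys.argv[2]}.png',cv2.hconcat(L))
E
python3 zz.py f g2
```

```text
(no output)
```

View pics/z_g2.png

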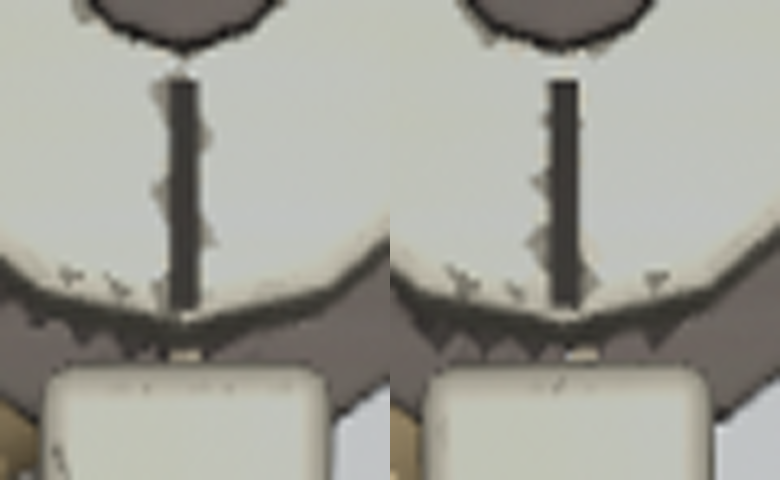

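The dot is now 2.2 px off the line, so the joint reads about 0.037 rad. The torque has levelled at about 1.2 N m and the wrench is giving. I'll go about 2.5° further, aiming for roughly 0.08 rad.

Request:
carry_out(steps=[[0,[0.6,0.7,0],-0.5],[0,[1.2,1.4,0],-1],[0,[1.8,2.2,0],-1.5],[0,[2.4,2.9,0],-2],[0,[3.0,3.6,0],-2.5],[0,[3.0,3.6,0],-2.5]])

```text
t: 16.15
position: [0.514, -0.1225, 0.1435]
tool_rot: [-1.797, 0.685, 1.798]
ft_force: [-4.3, -2.4, 3.7]
opening: 0.197
```

```bash
python3 tq.py; python3 snap.py g3 wrist; python3 zz.py f g3
```

```text
t 16.15 p [ 0.514  -0.1225  0.1435] F [-4.3 -2.4  3.7] M [-0.8   0.7   0.83] rxF+M cw -1.337 rxF -0.503 handle 138.29 posang 138.77 rad 107.8
16.15 p [ 0.514  -0.1225  0.1435] F [-4.35 -2.39  3.71] M [-0.796  0.699  0.835] op 0.197 handle deg 138.29 tilt [-1.e+00  5.e-04  6.e-04]
```

View pics/z_g3.png

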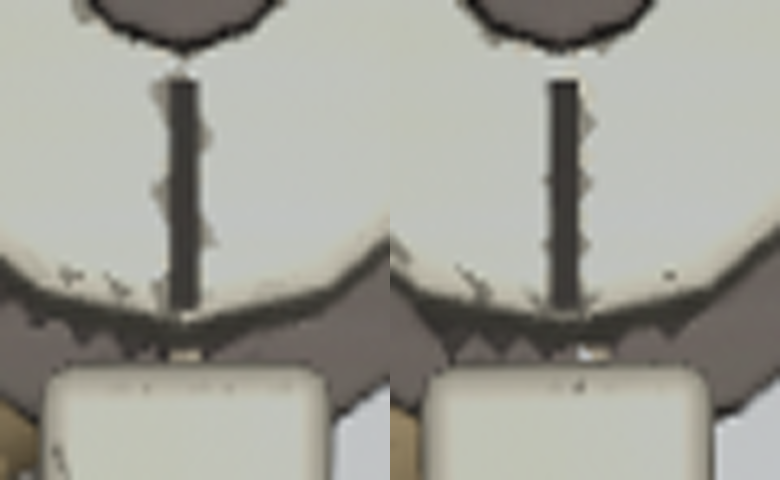

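Request:
carry_out(steps=[[0,[0.6,0.7,0],-0.5],[0,[1.3,1.4,0],-1],[0,[1.9,2.1,0],-1.5],[0,[1.9,2.1,0],-1.5]])

```text
t: 16.53
position: [0.5159, -0.1204, 0.1435]
tool_rot: [-1.78, 0.705, 1.781]
ft_force: [-4.8, -1.8, 3.4]
opening: 0.197
```

```bash
python3 tq.py; python3 snap.py g4 wrist; python3 zz.py f g4
```

```text
t 16.5333 p [ 0.5159 -0.1204  0.1435] F [-4.8 -1.8  3.4] M [-0.84  0.68  0.77] rxF+M cw -1.27 rxF -0.496 handle 136.8 posang 137.28 rad 107.8
16.5333 p [ 0.5159 -0.1204  0.1435] F [-4.81 -1.82  3.35] M [-0.844  0.68   0.774] op 0.197 handle deg 136.8 tilt [-1.e+00  6.e-04  6.e-04]
```

View pics/z_g4.png

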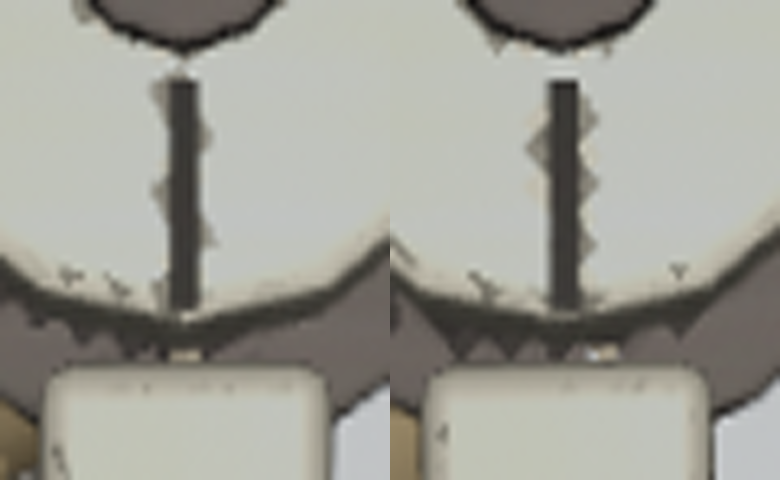

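The joint has given (dot offset 5.1 px, about 0.09 rad) with the torque level near 1.25 N m. I'm stopping here and easing off.

```bash
python3 arc.py 137 9 -1|sed 's/np.float64//g'
```

```text
[[0, [(-1.3), (-1.4), 0], 1.0], [0, [(-2.5), (-2.8), 0], 2.0], [0, [(-3.7), (-4.2), 0], 3.0], [0, [(-4.9), (-5.6), 0], 4.0], [0, [(-6.1), (-7.1), 0], 5.0], [0, [(-7.2), (-8.6), 0], 6.0], [0, [(-8.3), (-10.1), 0], 7.0], [0, [(-9.4), (-11.6), 0], 8.0], [0, [(-10.5), (-13.1), 0], 9.0]]
```

Request:
carry_out(steps=[[0,[-1.3,-1.4,0],1],[0,[-2.5,-2.8,0],2],[0,[-3.7,-4.2,0],3],[0,[-4.9,-5.6,0],4],[0,[-6.1,-7.1,0],5],[0,[-7.2,-8.6,0],6],[0,[-8.3,-10.1,0],7],[0,[-9.4,-11.6,0],8],[0,[-9.4,-11.6,0],8],[0,[-9.4,-11.6,0],8]])

```text
t: 17.42
position: [0.5068, -0.1318, 0.1436]
tool_rot: [-1.87, 0.593, 1.87]
ft_force: [-3.1, 0.4, 2.6]
opening: 0.196
```

```bash
python3 tq.py; python3 arc.py 145 5 -1|sed 's/np.float64//g'
```

```text
t 17.4167 p [ 0.5068 -0.1318  0.1436] F [-3.1  0.4  2.6] M [-0.33  0.44  0.37] rxF+M cw -0.526 rxF -0.158 handle 144.81 posang 145.06 rad 107.7
[[0, [(-1.1), (-1.5), 0], 1.0], [0, [(-2.1), (-3.1), 0], 2.0], [0, [(-3.1), (-4.7), 0], 3.0], [0, [(-4.1), (-6.3), 0], 4.0], [0, [(-5.0), (-7.9), 0], 5.0]]
```

Request:
carry_out(steps=[[0,[-1.1,-1.5,0],1],[0,[-2.1,-3.1,0],2],[0,[-2.6,-3.9,0],2.5],[0,[-2.6,-3.9,0],2.5]])

```text
t: 17.75
position: [0.5044, -0.1357, 0.1437]
tool_rot: [-1.898, 0.555, 1.898]
ft_force: [-2.7, 2.3, 2.9]
opening: 0.196
```

```bash
python3 tq.py; python3 snap.py i wrist; python3 zz.py f i
```

```text
t 17.75 p [ 0.5044 -0.1357  0.1437] F [-2.7  2.3  2.9] M [0.09 0.23 0.24] rxF+M cw -0.183 rxF 0.058 handle 147.37 posang 147.5 rad 107.6
17.75 p [ 0.5044 -0.1357  0.1437] F [-2.66  2.34  2.91] M [0.093 0.226 0.242] op 0.196 handle deg 147.37 tilt [-1.e+00 -7.e-04 -1.e-04]
```

View pics/z_i.png

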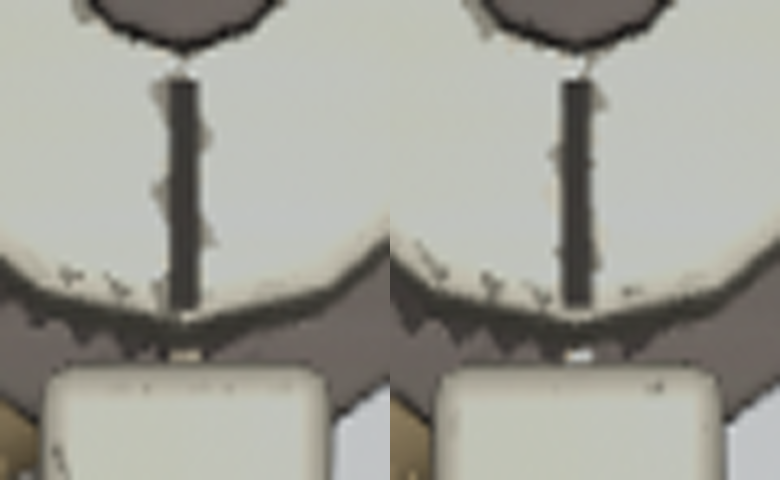

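The click joint is back at 0. I'll back off a little more within the 10° of play so the socket is free, then lift.

Request:
carry_out(steps=[[0,[-0.9,-1.6,0],1],[0,[-1.8,-3.2,0],2],[0,[-2.3,-4.1,0],2.5],[0,[-2.3,-4.1,0],2.5]])

```text
t: 18.13
position: [0.502, -0.1398, 0.1437]
tool_rot: [-1.926, 0.517, 1.925]
ft_force: [-2.6, 3.5, 3.6]
opening: 0.197
```

```bash
python3 tq.py
```

```text
t 18.1333 p [ 0.502  -0.1398  0.1437] F [-2.6  3.5  3.6] M [0.47 0.11 0.18] rxF+M cw 0.006 rxF 0.189 handle 149.89 posang 150.0 rad 107.5
```

Request:
carry_out(steps=[[0,[-0.5,0.6,0],0.5],[0,[-0.5,0.6,1],0.5],[0,[-0.5,0.6,2],0.5],[0,[-0.5,0.6,2],0.5]])

```text
t: 18.47
position: [0.5018, -0.14, 0.1455]
tool_rot: [-1.931, 0.512, 1.929]
ft_force: [2.9, -1.7, -3.6]
opening: 0.197
```

```bash
python3 tq.py
```

```text
t 18.4667 p [ 0.5018 -0.14    0.1455] F [ 2.9 -1.7 -3.6] M [-0.29 -0.37  0.02] rxF+M cw -0.025 rxF -0.002 handle 150.29 posang 150.18 rad 107.6
```

Request:
carry_out(steps=[[0,[0.3,-0.2,2],0],[0,[0.3,-0.2,5],0],[0,[0.3,-0.2,8],0],[0,[0.3,-0.2,8],0]])

```text
t: 18.8
position: [0.5017, -0.1397, 0.1541]
tool_rot: [-1.93, 0.512, 1.93]
ft_force: [1.0, -1.0, -3.3]
opening: 0.197
```

```bash
python3 tq.py
```

```text
t 18.8 p [ 0.5017 -0.1397  0.1541] F [ 1.  -1.  -3.3] M [-0.23 -0.11 -0.04] rxF+M cw 0.001 rxF -0.036 handle 150.31 posang 150.06 rad 107.7
```

Free. I'll lift clear.

Request:
carry_out(steps=[[0,[0,0,4],0],[0,[0,0,9],0],[0,[0,0,18],0],[0,[0,0,35],0],[0,[0,0,48],0],[0,[0,0,48],0]])

```text
t: 19.3
position: [0.5032, -0.1398, 0.2046]
tool_rot: [-1.935, 0.511, 1.926]
ft_force: [0.4, 0.1, -2.4]
opening: 0.199
```

```bash
python3 snap.py j wrist side; python3 zz.py f j
```

```text
19.3 p [ 0.5032 -0.1398  0.2046] F [ 0.36  0.08 -2.41] M [-0.042  0.003  0.005] op 0.199 handle deg 150.33 tilt [-1.     -0.0015 -0.0042]
```

View pics/j_wrist.png

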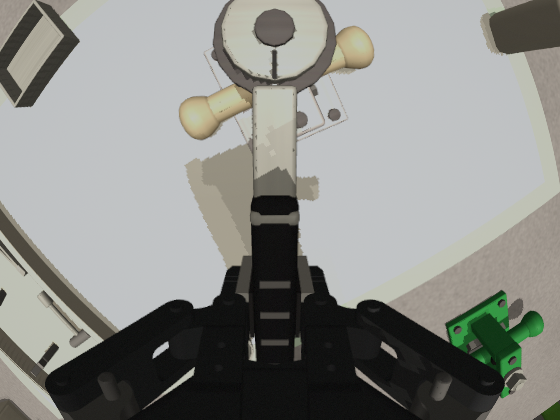

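View pics/j_side.png

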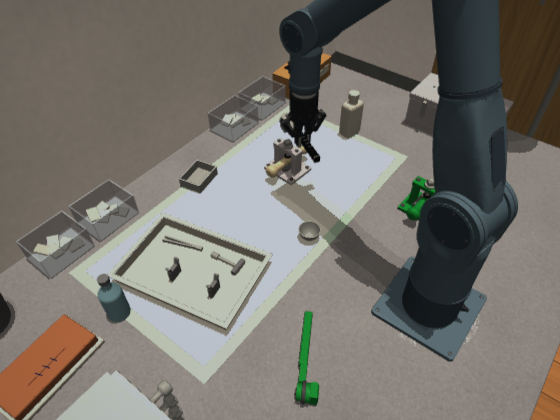

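Request:
carry_out(steps=[[0,[0,15,0],1],[0,[1,45,0],4],[0,[1,80,0],7],[0,[2,116,0],11],[0,[3,152,0],15],[0,[4,188,0],19],[0,[4,224,0],22],[0,[5,260,0],26],[0,[6,296,0],30],[0,[6,332,0],34],[0,[7,368,0],38],[0,[8,404,0],41],[0,[8.5,432,0],41],[0,[8.5,446,0],41],[0,[8.5,451,0],41],[0,[8.5,451,0],41],[0,[8.5,451,0],41],[0,[8.5,451,0],41],[0,[8.5,451,0],41]])

```text
t: 20.98
position: [0.5107, 0.3092, 0.2014]
tool_rot: [2.118, 0.206, -2.119]
ft_force: [-0.5, -0.4, -2.8]
opening: 0.196
```

```bash
python3 snap.py k wrist; python3 snap.py kk wrist; python3 snap.py kkk
```

```text
20.9833 p [0.5107 0.3092 0.2014] F [-0.47 -0.35 -2.79] M [-0.013  0.107 -0.034] op 0.196 handle deg 191.18 tilt [-1.0e+00  1.3e-03  4.0e-04]
21.0333 p [0.5107 0.3096 0.2016] F [-0.61 -0.49 -3.9 ] M [ 0.049  0.035 -0.018] op 0.2 handle deg 191.2 tilt [-1.e+00  1.e-03  2.e-04]
21.0833 p [0.5106 0.31   0.2016] F [ 0.24 -0.53 -3.75] M [-0.023  0.068  0.012] op 0.198 handle deg 191.23 tilt [-1.e+00  7.e-04  0.e+00]
```

View pics/kk_wrist.png

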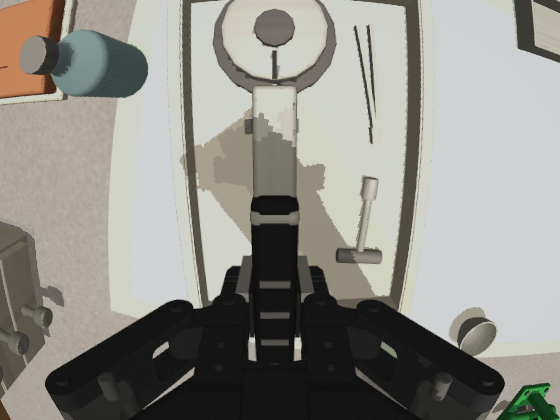

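Request:
carry_out(steps=[[0,[0,0,0],0.2],[0,[0,0,0],0.2],[0,[0,0,0],0.2]])

```text
t: 21.33
position: [0.5103, 0.3112, 0.2016]
tool_rot: [2.116, 0.213, -2.116]
ft_force: [0.5, -0.7, -3.7]
opening: 0.199
```

```bash
python3 snap.py l wrist; python3 - <<'E'
import cv2,numpy as np
a=cv2.imread("pics/w5.png",0);b=cv2.imread("pics/l_wrist.png",0)
for n,(x,y,w,h) in dict(driver=(335,170,60,110),forceps=(350,20,40,130),cup=(445,305,65,60),spray=(25,30,130,80),trayl=(180,280,60,60),head=(240,10,70,80)).items():
    t=a[y:y+h,x:x+w]; m=cv2.matchTemplate(b[max(0,y-10):y+h+10,x-10:x+w+10],t,cv2.TM_CCOEFF_NORMED)
    _,v,_,l=cv2.minMaxLoc(m); print(n,round(v,3),l[0]-10,l[1]-min(10,y))
E
python3 snap.py l2
```

```text
21.3333 p [0.5103 0.3112 0.2016] F [ 0.51 -0.65 -3.67] M [ 0.009  0.098 -0.009] op 0.199 handle deg 191.52 tilt [-1.  0. -0.]
driver 0.967 0 -1
forceps 0.985 0 -1
cup 0.989 0 0
spray 0.997 0 -1
trayl 0.998 0 0
head 0.992 0 0
21.3833 p [0.5102 0.3113 0.2016] F [ 0.7  -0.53 -3.36] M [0.013 0.024 0.043] op 0.2 handle deg 191.52 tilt [-1.e+00 -1.e-04 -0.e+00]
```

The pose matches the lift-off pose within 1 px, so I'll lower.

Request:
carry_out(steps=[[0,[0,0,-20],0],[0,[0,0,-50],0],[0,[0,0,-85],0],[0,[0,0,-110],0],[0,[0,0,-122],0],[0,[0,0,-128],0],[0,[0,0,-133],0],[0,[0,0,-137],0],[0,[0,0,-141],0],[0,[0,0,-141],0],[0,[0,0,-141],0]])

```text
t: 22.3
position: [0.5106, 0.3116, 0.0613]
tool_rot: [2.117, 0.214, -2.115]
ft_force: [0.5, -0.2, -3.9]
opening: 0.195
```

```bash
python3 snap.py m wrist
```

```text
22.3 p [0.5106 0.3116 0.0613] F [ 0.49 -0.15 -3.88] M [0.019 0.097 0.003] op 0.195 handle deg 191.52 tilt [-1.e+00 -4.e-04 -1.e-03]
```

View pics/m_wrist.png

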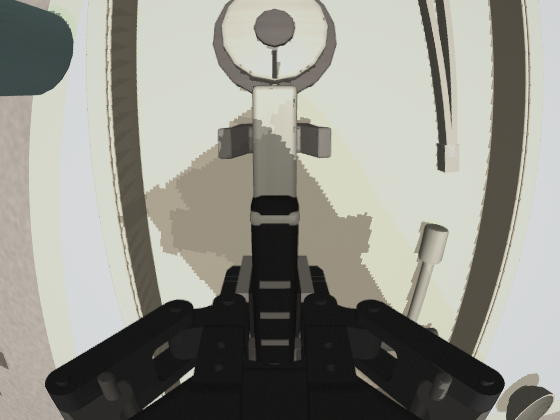

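The fork (218-330) is centred on the neck (275). I'll lower gently.

Request:
carry_out(steps=[[0,[0,0,-2],0],[0,[0,0,-4],0],[0,[0,0,-6],0],[0,[0,0,-7],0],[0,[0,0,-7.5],0],[0,[0,0,-7.5],0]])

```text
t: 22.85
position: [0.5101, 0.3113, 0.053]
tool_rot: [2.115, 0.213, -2.116]
ft_force: [-0.9, -0.6, -2.9]
opening: 0.203
```

```bash
python3 snap.py n
```

```text
22.85 p [0.5101 0.3113 0.053 ] F [-0.93 -0.56 -2.86] M [-0.07   0.117  0.001] op 0.203 handle deg 191.53 tilt [-1.e+00  2.e-04  3.e-04]
```

Request:
carry_out(steps=[[0,[0,0,-0.5],0],[0,[0,0,-1],0],[0,[0,0,-1],0]])

```text
t: 23.1
position: [0.5102, 0.3115, 0.0529]
tool_rot: [2.115, 0.213, -2.115]
ft_force: [-3.5, -0.9, 6.1]
opening: 0.195
```

```bash
python3 snap.py n
```

```text
23.1 p [0.5102 0.3115 0.0529] F [-3.49 -0.95  6.14] M [-0.419  0.588  0.002] op 0.195 handle deg 191.53 tilt [-1.e+00  2.e-04 -1.e-04]
```

Request:
carry_out(steps=[[0,[0,0,0.5],0],[0,[0,0,0.6],0],[24,[0,0,0.6],0],[30,[0,0,0.6],0],[45,[0,0,0.6],0],[60,[0,0,0.6],0],[60,[0,0,0.6],0],[60,[0,0,0.6],0],[60,[0,0,0.6],0]])

```text
t: 23.85
position: [0.5102, 0.3114, 0.0527]
tool_rot: [2.116, 0.214, -2.116]
ft_force: [-0.2, -0.5, 0.7]
opening: 0.599
```

```bash
python3 snap.py o wrist; python3 - <<'E'
import cv2
a=cv2.imread("pics/w4.png");b=cv2.imread("pics/o_wrist.png")
cv2.imwrite("pics/o_cmp.png",cv2.resize(cv2.hconcat([a[:,180:380],b[:,180:380]]),None,fx=1.4,fy=1.4))
E
```

```text
23.85 p [0.5102 0.3114 0.0527] F [-0.16 -0.46  0.7 ] M [ 0.025 -0.027  0.017] op 0.599 handle deg 191.53 tilt [-1.e+00 -1.e-04 -0.e+00]
```

View pics/o_cmp.png

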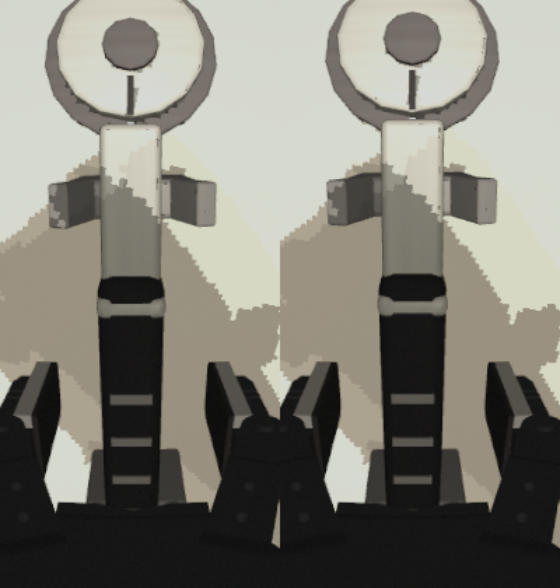

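The wrench lies in both forks as before, and the fingers are clear. I'll retreat straight up.

Request:
carry_out(steps=[[60,[0,0,5],0],[60,[0,0,20],0],[60,[0,0,45],0],[60,[0,0,80],0],[60,[0,0,115],0],[60,[0,0,150],0],[60,[0,0,185],0],[60,[0,0,215],0],[60,[0,0,220],0],[60,[0,0,220],0],[60,[0,0,220],0]])

```text
t: 24.82
position: [0.5099, 0.3111, 0.2724]
tool_rot: [2.115, 0.213, -2.116]
ft_force: [-0.2, -0.0, -0.5]
opening: 0.598
```

```bash
python3 snap.py q wrist side top; python3 - <<'E'
from h import *
import pickle
a=cv2.imread("pics/side0.png")[215:330,100:280];b=cv2.imread("pics/q_side.png")[215:330,100:280]
cv2.imwrite("pics/q_cmp.png",cv2.resize(cv2.vconcat([a,b]),None,fx=2.5,fy=2.5,interpolation=cv2.INTER_CUBIC))
E
```

```text
24.8167 p [0.5099 0.3111 0.2724] F [-0.17 -0.02 -0.54] M [0.046 0.032 0.026] op 0.598 handle deg 191.53 tilt [-1.e+00  3.e-04  2.e-04]
```

View pics/q_wrist.png

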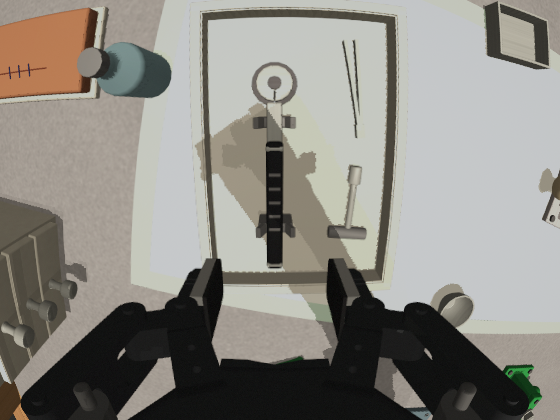

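View pics/q_cmp.png

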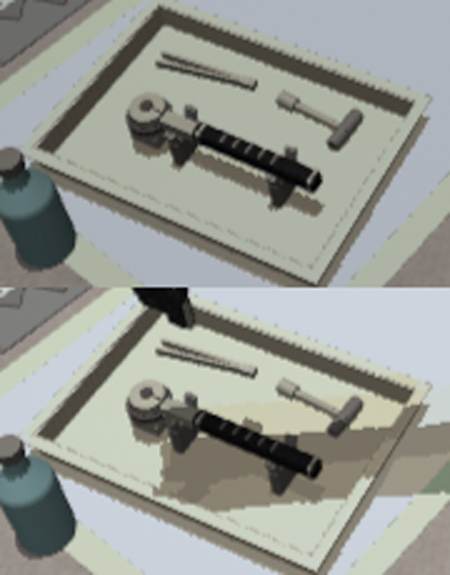

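View pics/q_top.png

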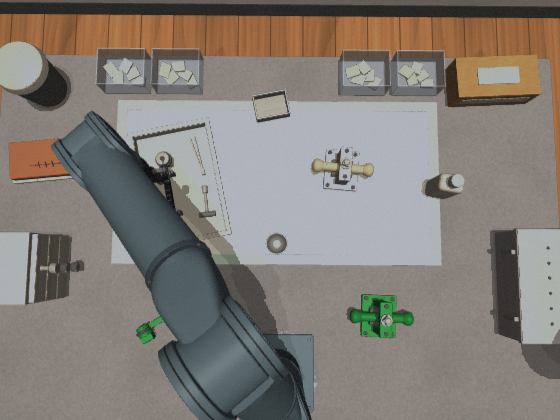

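The wrench is back exactly as it lay. There's time for one check that the screw kept its turn.

Request:
carry_out(steps=[[60,[30,-460,5],0],[60,[30,-460,5],0],[60,[30,-460,5],0],[60,[30,-460,5],0],[60,[30,-460,5],0],[60,[30,-460,5],0],[60,[30,-460,5],0],[60,[30,-460,5],0],[60,[30,-460,5],0],[60,[30,-460,5],0],[60,[30,-460,5],0],[60,[30,-460,5],0],[60,[30,-460,5],0],[60,[30,-460,5],0],[60,[30,-460,5],0],[60,[30,-460,5],0]])

```text
t: 26.3
position: [0.5402, -0.1466, 0.2773]
tool_rot: [2.114, 0.218, -2.115]
ft_force: [-0.9, 0.5, -0.2]
opening: 0.596
```

```bash
python3 snap.py r wrist top; python3 - <<'E'
from h import *
import pickle
w,p,T=pickle.load(open("r_wrist.pkl","rb"))
u,v=proj(w,[.5951,-.1935,.11],True)[0].astype(int);print(u,v)
im=cv2.imread("pics/r_wrist.png");v0=max(v-25,0);u0=u-30;print(u0,v0)
c=im[v0:v0+50,u0:u0+60]
cv2.imwrite("pics/r_c.png",cv2.resize(cv2.convertScaleAbs(c,alpha=1.3,beta=-30),None,fx=12,fy=12,interpolation=cv2.INTER_CUBIC))
E
```

```text
26.3 p [ 0.5402 -0.1466  0.2773] F [-0.9   0.5  -0.18] M [ 0.008 -0.044 -0.051] op 0.596 handle deg 191.7 tilt [-1.e+00 -1.e-03  5.e-04]
337 149
307 124
```

View pics/r_c.png

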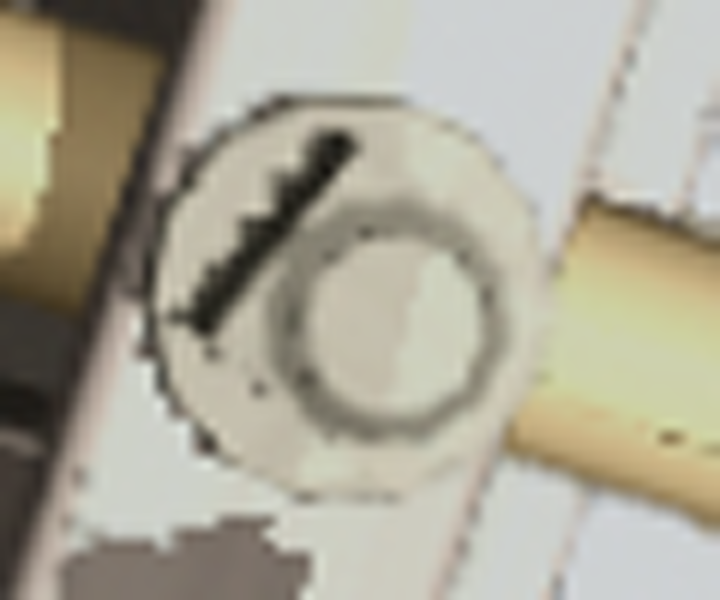

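View pics/r_top.png

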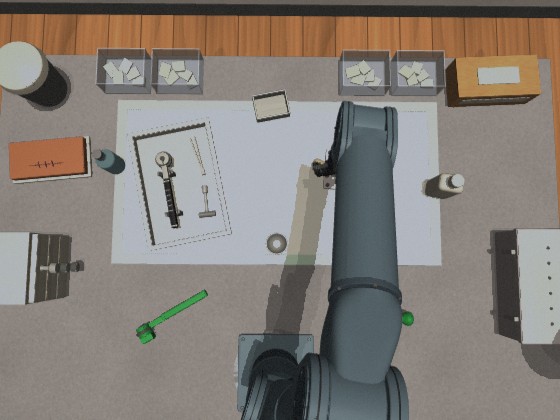

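```bash
python3 - <<'E'
from rig import *
from h import *
import pickle
w,p,T=pickle.load(open("r_wrist.pkl","rb"))
f=lambda u,v:back(w,[(307+u/12-.46,124+v/12-.46)],.11,True)[0]
d=f(203,325)-f(342,140);print(np.degrees(np.arctan2(d[1],d[0])),np.linalg.norm(d))
print(sense()['ft_force'],sense()['t'])
print(close_job())
E
```

```text
156.14578001156426 0.017486412751781064
[ 0.46300266  0.33866021 -0.02648199] 26.4
the job is handed in; nothing more can be done
None
```

The job is handed in at 26.4 s. The wrench turned the screw until it gave and is back in its rest; no verdict was reported.

**What I did:** I took the wrench out of the forks and lowered the socket onto the screw's shoulder with about 5 N of support. I then turned it clockwise. Drag was 0.25–0.5 N m until it came up tight, where the torque levelled at about 1.2–1.3 N m. The click mark showed the handle giving by about 0.09 rad, and I stopped there. I eased off until the mark was straight and the torque near zero, lifted the wrench off, laid it back and let go.

**Last checks:**
- **Rest:** In the wrist, side and top views the wrench lies in both forks as it did at the start. The driver, forceps and cup look unmoved. The gripper touches nothing.
- **Screw:** Its face was at about 177° before and about 156° after, so it stayed turned by roughly 21°. That last figure is rough, because the edge measured 17.5 mm instead of 19 mm. It is close to the roughly 154° I estimate from the handle angle where the torque fell to zero, plus the 5° of play, so I see no sign of turning back.
- **Side camera:** It read 1–2 mm off the wrist camera at the screw, so I used the wrist camera there.

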